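# Find the empty covered well by touch, stow the dye vial and press its lid home

## Robot

A 6-joint arm with a two-finger parallel gripper is mounted at the origin on the work surface. World frame = base frame: x ahead of the robot, y to its left, z up, the work surface at z = 0. Lengths are in m, angles in rad, forces in N, time in s.
With the tool pointing down it reaches from about 0.25 to 0.775 m from the base axis. Payload 4 kg.
Tool frame: the origin (TCP) lies at the very end of the fingers, on their centre line; the grasp point (between the pads) lies 19 mm behind it (robot.grip_point_offset is the distance from the TCP to the grasp point, in m); z points along the fingers, x is the direction in which the jaws open and shut, and the axes are right-handed (so a half turn about z gives the same grasp; the last joint's range is limited). The gripper opens to 94 mm and grips with 3 to 60 N. Pads are 16 mm wide; open, the fingers measure 119 mm over their backs; the gripper's body (75 mm by 177 mm) begins 78 mm behind the grasp point.
Start: joints at [1.018, 0.087, 1.371, -0, 1.684, -0.103], TCP at [0.239, 0.495, 0.206] pointing down, gripper open.
Joint ranges: [-3.1, 3.1], [-0.76, 2.03], [0.27, 2.55], [-1.08, 4.22], [0.17, 2.65], [-2.57, 2.57]. Speed limits (rad/s): [2.79, 2.79, 3.14, 3.14, 3.14, 3.14].

## Interface

Orientations are given as [roll, pitch, yaw] about the fixed x, y, z axes, in that order (R = Rz(yaw) Ry(pitch) Rx(roll)).
In Python, from bench import robot gives the robot as it stands.
- The arm moves only by the shell command python3 -m inch 'ROWS'. ROWS is text: rows parted by semicolons, each of 5 numbers parted by spaces: the shift along the tool's x, y, z in cm, then the turn about the tool's z in rad, then the closure, from 0 (fully open) to 1 (shut). In form: tx ty tz spin claw; .... A call has 1 to 20 rows; each row is the pose to reach, as a shift and turn from the pose measured when the call began, along the tool's axes at that moment; what a row does not reach only later rows make up. A row lasts 1/12 s, in which the tool goes at most 41.7 mm and 7.16 degrees, less where a joint would pass 70% of its speed; a pose out of reach is approached as far as the arm can. A call with a gripper value outside its range is refused whole. The fingers move at their own pace and stop on an object; the grip force is fixed at half the most. Time passes only in rows, so rows that repeat a pose let the fingers close. It gives the time, the measured TCP pose, the force and the opening at its end, in the units of the state.
- robot.get_obs(): the state, without advancing time (a new reading comes with each control period).
- robot.snapshot(name): name is "scene" or "top" or "wrist"; returns (picture, depth): 480x640x3 uint8, blue, green, red; 480x640 float32, m along the optical axis (not along the pixel's ray), 0 where there is no reading.
- robot.camera_info(name): a dict with "K" (3x3 intrinsics, pixels), "dist" ([k1, k2, p1, p2, k3] as OpenCV has them; the pictures are not rectified), "extrinsics" (4x4, takes a point from world to camera coordinates); the wrist camera has in their place "mount" (4x4, takes a point from camera to tool coordinates, whose origin is the TCP and whose axes are the tool frame's). Camera axes: x right, y down, z forward; pixel columns grow to the right and rows downward; lengths in m; the calibration is good to about 2 mm. A picture is of the moment at which its call begins: read the wrist's pose just before it. camera_info takes no time and is no camera call.
- robot.close_job(): hands the job in, once; it reports no verdict.
The state is a dict: "time": time; "joint_positions": joint angles; "qvel": joint speeds; "joint_torque": joint torques, N m; "tool_pos": TCP position; "ee_rot": TCP orientation; "wrist_force": force on the tool from outside, world axes, zero at the start; "wrist_torque": the same for the moment, N m; "width": finger opening in m.
Only numpy, scipy, OpenCV 4.12 (cv2) and the standard library are available. Lean on these libraries where they do the work, as an engineer would, in place of code of your own. Each camera call takes 0.05 s, during which the arm holds its last target.

## Task

Put the red-capped amber vial from the angled rest away in the empty well of the light-tight sample block: stand it up on the bench and let go, so that you can take it again by its cap and set it upright on the floor of the well. Feel for the empty well by pushing the yellow hold-down buttons, and take off only a lid whose button has gone all the way down, because the other wells hold light-sensitive samples. Put the lid back over the vial and press it down until it is seated level like its neighbours, leaving everything else on the bench where it is.

Things in the scene. Friction and masses are not known exactly. Their poses are not given: they have to be found in the camera images.
- rack: Light-tight sample block, grey, fixed: 86 mm (its x) by 274 mm (its y, along the row), deck 50 mm above the bench. Origin: centre of its underside, on the bench; z up. Four wells in one row, 66 mm apart, each under its own lid. Three wells hold a vial of the same size as the red-capped one; one, any of the four, is empty. With the lids on this cannot be seen.
- cell_1 (a point): Well 1 of the block (1 to 4 from its +y end to its -y end): point on the well's vertical axis at deck height (50 mm above the bench); axes as the block's. The well is 30 mm square, its floor 34 mm below this point; a collar 46 mm square round it stands 6 mm above the deck, its mouth bevelled out to 36 mm.
- cell_2 (a point): Well 2 of the block (1 to 4 from its +y end to its -y end): point on the well's vertical axis at deck height (50 mm above the bench); axes as the block's. The well is 30 mm square, its floor 34 mm below this point; a collar 46 mm square round it stands 6 mm above the deck, its mouth bevelled out to 36 mm.
- cell_3 (a point): Well 3 of the block (1 to 4 from its +y end to its -y end): point on the well's vertical axis at deck height (50 mm above the bench); axes as the block's. The well is 30 mm square, its floor 34 mm below this point; a collar 46 mm square round it stands 6 mm above the deck, its mouth bevelled out to 36 mm.
- cell_4 (a point): Well 4 of the block (1 to 4 from its +y end to its -y end): point on the well's vertical axis at deck height (50 mm above the bench); axes as the block's. The well is 30 mm square, its floor 34 mm below this point; a collar 46 mm square round it stands 6 mm above the deck, its mouth bevelled out to 36 mm.
- lid_1_mid (a point): Black loose lid over well 1, 90 g: the point on its axis half-way up; z up. Square cup, open below, 55 mm outside, 50 mm inside, 40 mm tall, topped by a grey square grip 28 x 28 mm, 24 mm tall, sides parallel to the cup's: 64 mm in all, lower edge 32 mm below this point, grip's middle 20 mm above it. Seated, it encloses the collar, lower edge on the deck.
- lid_2_mid (a point): Black loose lid over well 2, 90 g: the point on its axis half-way up; z up. Square cup, open below, 55 mm outside, 50 mm inside, 40 mm tall, topped by a grey square grip 28 x 28 mm, 24 mm tall, sides parallel to the cup's: 64 mm in all, lower edge 32 mm below this point, grip's middle 20 mm above it. Seated, it encloses the collar, lower edge on the deck.
- lid_3_mid (a point): Black loose lid over well 3, 90 g: the point on its axis half-way up; z up. Square cup, open below, 55 mm outside, 50 mm inside, 40 mm tall, topped by a grey square grip 28 x 28 mm, 24 mm tall, sides parallel to the cup's: 64 mm in all, lower edge 32 mm below this point, grip's middle 20 mm above it. Seated, it encloses the collar, lower edge on the deck.
- lid_4_mid (a point): Black loose lid over well 4, 90 g: the point on its axis half-way up; z up. Square cup, open below, 55 mm outside, 50 mm inside, 40 mm tall, topped by a grey square grip 28 x 28 mm, 24 mm tall, sides parallel to the cup's: 64 mm in all, lower edge 32 mm below this point, grip's middle 20 mm above it. Seated, it encloses the collar, lower edge on the deck.
- button_1 (a joint): Travel (m) of the yellow hold-down button, 18 mm across, in lid 1's grip: 0 = up (starts within 1 mm of it), top 15.5 mm above the grip and 129.5 mm above the bench; 0.014 = all the way down, 1.5 mm above the grip. No spring: friction of 2.5 N keeps it where it is left. All four are alike. Over a well with a vial it stops hard after 2 to 3 mm, on the vial's cap; over an empty well it goes all the way.
- button_2 (a joint): Travel (m) of the yellow hold-down button, 18 mm across, in lid 2's grip: 0 = up (starts within 1 mm of it), top 15.5 mm above the grip and 129.5 mm above the bench; 0.014 = all the way down, 1.5 mm above the grip. No spring: friction of 2.5 N keeps it where it is left. All four are alike. Its rod ends in a rubber foot inside the lid, 31 mm above the lid's lower edge when the button is up.
- button_3 (a joint): Travel (m) of the yellow hold-down button, 18 mm across, in lid 3's grip: 0 = up (starts within 1 mm of it), top 15.5 mm above the grip and 129.5 mm above the bench; 0.014 = all the way down, 1.5 mm above the grip. No spring: friction of 2.5 N keeps it where it is left. All four are alike. Pushed down and then put over a vial, its foot rests on the cap and holds the lid 11 mm too high.
- button_4 (a joint): Travel (m) of the yellow hold-down button, 18 mm across, in lid 4's grip: 0 = up (starts within 1 mm of it), top 15.5 mm above the grip and 129.5 mm above the bench; 0.014 = all the way down, 1.5 mm above the grip. No spring: friction of 2.5 N keeps it where it is left. All four are alike. If its foot rests on a vial, pressing the lid itself down with over 4 N slides the button up till the lid seats.
- vial_mid (a point): Amber vial with red cap, centre of the vial, z along its axis to the cap: 62 mm long, body 27 mm and cap 28 mm diameter, cap 17 mm long, 36 to 59 g. It starts in the rest's trough, cap up, its axis 30 degrees above horizontal, leaning towards the rest's +x. Standing in a well, its bottom is 16 mm above the bench, its top 22 mm above the collar, this point 3 mm below deck height.
- rest: Angled blue vial rest, fixed: base 86 x 64 mm, origin centre of its underside, x the horizontal direction in which the trough rises, z up. The V trough carries the lower 36 mm of the vial from below, is 29 mm wide, and its highest point is about 45 mm above the bench.
- green_vial_mid (a point): Bystander: green glass vial with white cap standing on the bench, 28 mm diameter, 62 mm tall; its centre.
- reagent_bottle: Bystander: amber bottle, 60 mm diameter, 135 mm tall; origin centre of its underside.
- beaker: Bystander: small glass beaker, 48 mm across, 62 mm tall; origin centre of its underside.
- marker: Bystander: white and green marker pen lying on the bench, 140 mm long along its x, 14 mm thick; origin its middle, on the bench.
- timer: Bystander: white bench timer, 60 x 75 mm, 20 mm thick; origin centre of its underside.
Not all that is in view belongs to the job. What is shaped like the part that bears vial_mid but purple is not meant.

How it is judged:
By the outcome, as a careful person would: the job done as asked, in the order asked, and still so for the second after the job is handed in, with the robot touching nothing.
It also fails if it takes over 72 s, if anything falls off the work surface, if the arm or the gripper's body presses on something with over 40 N, if the wrist force passes 120 N, or if a joint passes its speed limit or range.

## Working session

There is one attempt and no reset: what is moved stays moved. The work goes in short steps, Python scripts to look and compute and a shell command to move; the robot and the scene stay as the last step left them, time stands still between calls to the robot, and variables do not carry over. Pictures are saved under pics/ and viewed, and the job is handed in when it is done.

```bash
mkdir -p pics; ls; cat > h.py <<'E'
import numpy as np, cv2
from bench import robot
from scipy.spatial.transform import Rotation as R
def snap(n,f):
    o=robot.get_obs(); im,d=robot.snapshot(n); cv2.imwrite(f'pics/{f}.png',im); np.save(f'pics/{f}.npy',d)
    np.savez(f'pics/{f}_o.npz',p=o['tool_pos'],r=o['ee_rot']); return im,d,o
def TW(n,o=None):
    ci=robot.camera_info(n)
    if n!='wrist': return ci,np.linalg.inv(ci['extrinsics'])
    T=np.eye(4);T[:3,:3]=R.from_euler('xyz',o['ee_rot']).as_matrix();T[:3,3]=o['tool_pos']
    return ci,T@np.array(ci['mount'])
def w(n,uv,z,o=None):
    "uv Nx2 pixels, depth z -> world"
    ci,T=TW(n,o); uv=np.array(uv,float).reshape(-1,1,2)
    p=cv2.undistortPoints(uv,np.array(ci['K']),np.array(ci['dist'])).reshape(-1,2)
    z=np.array(z,float).reshape(-1,1)*np.ones((len(p),1))
    X=np.c_[p*z,z]; return X@T[:3,:3].T+T[:3,3]
def cloud(n,d,o=None):
    v,u=np.mgrid[0:480,0:640]; P=w(n,np.c_[u.ravel(),v.ravel()],d.ravel(),o)
    P[d.ravel()<=0]=np.nan; return P.reshape(480,640,3)
def proj(n,P,o=None):
    ci,T=TW(n,o);Ti=np.linalg.inv(T)
    return cv2.projectPoints(np.array(P,float).reshape(-1,3),cv2.Rodrigues(Ti[:3,:3])[0],Ti[:3,3],np.array(ci['K']),np.array(ci['dist']))[0].reshape(-1,2)
def st():
    o=robot.get_obs(); print({k:np.round(o[k],4).tolist() for k in o if k not in('qvel','joint_torque')})
E
python3 - <<'E'
from h import *
st()
for n in('scene','top','wrist'): snap(n,n+'0')
print(TW('top')[1].round(3).tolist(),TW('scene')[1].round(3).tolist(), robot.camera_info('wrist'))
E
```

```text
pics
{'time': 0.0, 'joint_positions': [1.0179, 0.0879, 1.3723, -0.0, 1.6836, -0.1031], 'tool_pos': [0.2389, 0.4948, 0.2043], 'ee_rot': [-3.1414, 0.0022, 1.121], 'wrist_force': [1.0608, -0.6981, 0.472], 'wrist_torque': [0.0708, -0.0286, -0.0598], 'width': 0.094}
[[-0.0, -0.997, 0.073, 0.475], [-1.0, -0.0, -0.003, -0.002], [0.003, -0.073, -0.997, 1.049], [0.0, 0.0, 0.0, 1.0]] [[-0.453, 0.759, -0.467, 1.017], [0.891, 0.381, -0.246, 0.233], [-0.009, -0.527, -0.85, 0.925], [0.0, 0.0, 0.0, 1.0]] {'K': array([[354.79653329,   0.        , 321.44102914],
       [  0.        , 354.79653329, 246.25226383],
       [  0.        ,   0.        ,   1.        ]]), 'dist': array([-0.02768521,  0.        ,  0.        ,  0.        ,  0.        ]), 'mount': array([[ 9.99999779e-01, -4.09132160e-04,  5.24100047e-04,
         7.22778520e-04],
       [ 2.55450501e-04,  9.64175784e-01,  2.65264004e-01,
        -7.79124811e-02],
       [-6.13852608e-04, -2.65263811e-01,  9.64175676e-01,
        -1.78696688e-01],
       [ 0.00000000e+00,  0.00000000e+00,  0.00000000e+00,
         1.00000000e+00]])}
```

View pics/top0.png

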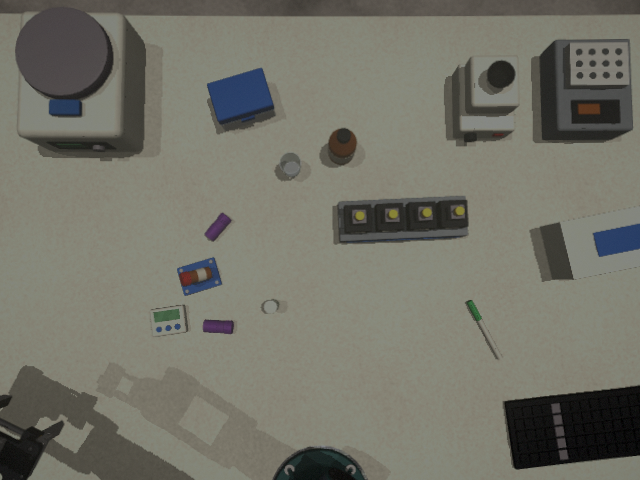

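View pics/scene0.png

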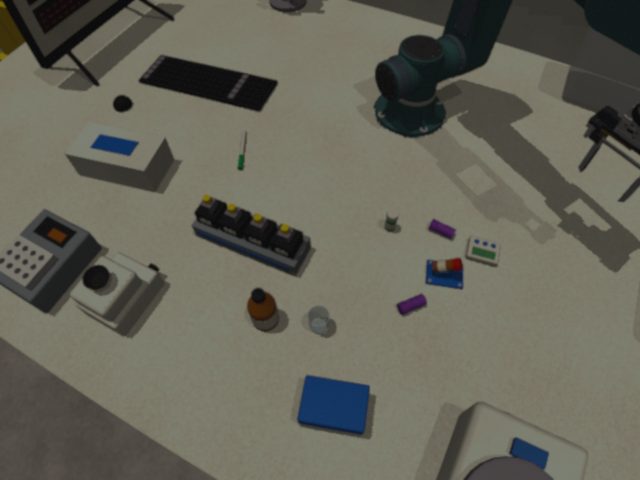

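View pics/wrist0.png

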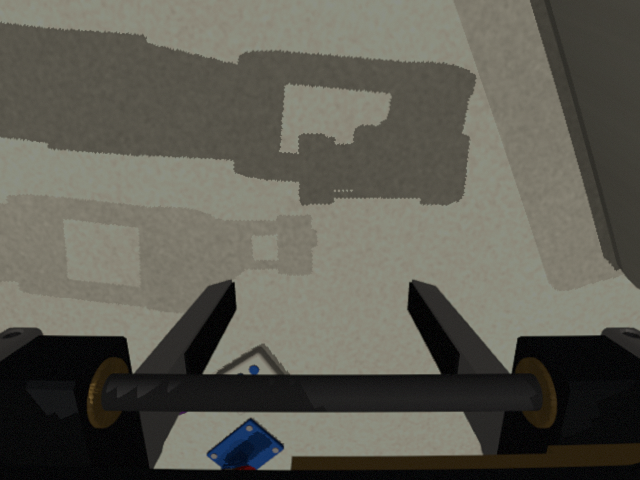

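Candidates (top view): red-capped amber vial on the blue rest (198,276). Look-alikes to leave are the purple cylinders (217,227) and (218,327), the green vial (270,306), the amber bottle (342,146), and a blue box (240,97). By the description I choose (198,276). Next I measure it and check one close crop.

```bash
python3 - <<'E'
from h import *
im=cv2.imread('pics/top0.png');d=np.load('pics/top0.npy')
c=np.vstack([np.hstack([cv2.resize(im[240:345,140:300],(800,525),interpolation=cv2.INTER_CUBIC)])])
cv2.imwrite('pics/crop_rest.png',c)
cv2.imwrite('pics/crop_rack.png',cv2.resize(im[185:255,325:485],(800,350),interpolation=cv2.INTER_CUBIC))
P=cloud('top',d); np.save('pics/P0.npy',P)
hsv=cv2.cvtColor(im,cv2.COLOR_BGR2HSV)
def rep(n,m):
    q=P[m]; q=q[~np.isnan(q[:,0])]
    print(n,len(q),'mean',q.mean(0).round(4),'zmax',np.percentile(q[:,2],[5,50,95]).round(4)); return q
win=np.zeros(d.shape,bool);win[190:250,330:480]=1
m=(hsv[...,0]>20)&(hsv[...,0]<35)&(hsv[...,1]>130)&(hsv[...,2]>120)&win
n,l,s,ce=cv2.connectedComponentsWithStats(m.astype(np.uint8))
B=[]
for i in range(1,n):
    if s[i,4]>20: 
        print(ce[i],s[i,4]); q=rep('btn',l==i); 
        B.append(w('top',[ce[i]],np.nanmedian(d[l==i]))[0]); print(B[-1].round(4))
B=np.array(sorted(B,key=lambda b:-b[1])); dd=B[-1]-B[0]; print('row yaw dev',np.degrees(np.arctan2(dd[0],-dd[1])),np.linalg.norm(np.diff(B,axis=0)[:,:2],axis=1))
win=np.zeros(d.shape,bool);win[250:300,170:230]=1
m=(hsv[...,0]>100)&(hsv[...,0]<125)&(hsv[...,1]>120)&win
q=rep('rest',m); print(cv2.minAreaRect((q[q[:,2]<0.02][:,:2]*1000).astype(np.float32)))
m2=win&((hsv[...,0]<9)|(hsv[...,0]>170))&(hsv[...,1]>120); q=rep('redamb',m2)
print('floor',np.nanmedian(P[320:340,280:330,2]))
E
```

```text
[459.56862745 210.47058824] 51
btn 51 mean [ 0.603  -0.2761  0.1294] zmax [0.1269 0.1293 0.1318]
[ 0.603  -0.2762  0.1292]
[426.76470588 211.84313725] 51
btn 51 mean [ 0.6002 -0.2113  0.13  ] zmax [0.1279 0.1298 0.1325]
[ 0.6003 -0.2114  0.1297]
[392.95744681 213.31914894] 47
btn 47 mean [ 0.5974 -0.1448  0.1295] zmax [0.1271 0.13   0.1322]
[ 0.5973 -0.1447  0.1298]
[359.66037736 215.22641509] 53
btn 53 mean [ 0.5937 -0.0791  0.1284] zmax [0.1257 0.1289 0.1314]
[ 0.5937 -0.0791  0.1289]
row yaw dev 2.7206485827082934 [0.06573891 0.06677131 0.06482044]
rest 503 mean [0.474  0.2609 0.0082] zmax [0.0052 0.0082 0.0113]
((474.38897705078125, 266.549072265625), (61.90067672729492, 84.23113250732422), 16.540483474731445)
redamb 130 mean [0.4694 0.2794 0.0672] zmax [0.0601 0.0671 0.073 ]
floor 0.0011180857828916313
```

View pics/crop_rest.png

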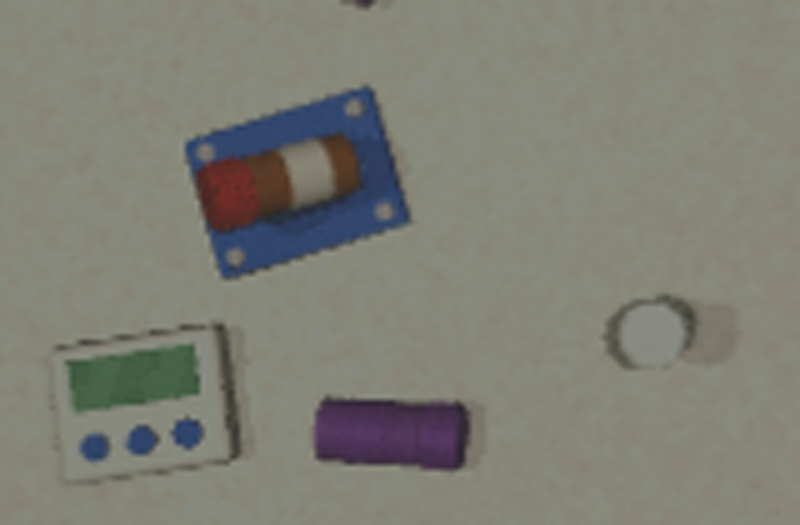

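View pics/crop_rack.png

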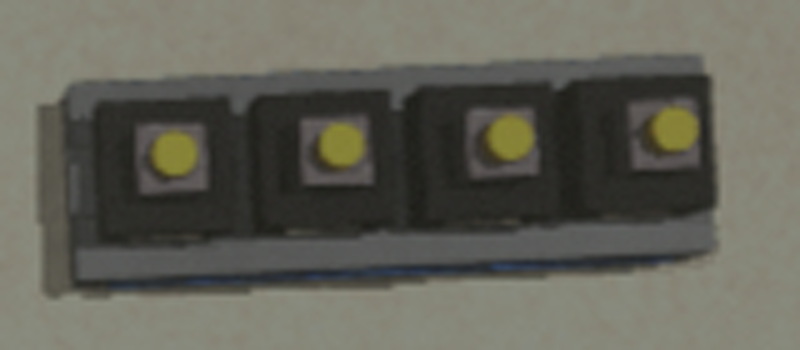

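The crop confirms the red-capped amber vial in the blue rest, at crop (270,180). The cap points left (+y) and the purple and green pieces lie apart. Next I fit its axis and the block outline.

```bash
python3 - <<'E'
from h import *
P=np.load('pics/P0.npy'); im=cv2.imread('pics/top0.png')
hsv=cv2.cvtColor(im,cv2.COLOR_BGR2HSV)
c=np.array([.4744,.2665]);a=np.radians(106.54);ex=np.array([np.cos(a),np.sin(a)]);ey=np.array([-ex[1],ex[0]])
q=P[250:300,170:230].reshape(-1,3);hh=hsv[250:300,170:230].reshape(-1,3)
X=(q[:,:2]-c)@ex;Y=(q[:,:2]-c)@ey;Z=q[:,2]
k=(Z>.02)&(abs(Y)<.03)&(abs(X)<.06)
for x in np.arange(-.03,.05,.004):
    s=k&(abs(X-x)<.002)
    if s.sum()>2:
        print(round(x,3),s.sum(),'zmax',np.percentile(Z[s],90).round(4),'Y',Y[s].min().round(4),Y[s].max().round(4),'hue',np.median(hh[s],axis=0))
s=k&(Y<.006)&(Y>-.006)&(Z>.035); print(np.polyfit(X[s],Z[s],1), np.median(Y[k&(Z>.035)]))
# rack outline
r=P[185:255,325:485].reshape(-1,3); s=(r[:,2]>.042)&(r[:,2]<.056)
print(cv2.minAreaRect((r[s][:,:2]*1000).astype(np.float32)))
s=(r[:,2]>.083)&(r[:,2]<.095); print(cv2.minAreaRect((r[s][:,:2]*1000).astype(np.float32)))
s=(r[:,2]>.107)&(r[:,2]<.12); print(cv2.minAreaRect((r[s][:,:2]*1000).astype(np.float32)))
E
```

```text
-0.03 21 zmax 0.0443 Y -0.0108 0.012 hue [ 12. 134.  80.]
-0.026 32 zmax 0.0483 Y -0.0123 0.0131 hue [ 13.  110.5  85. ]
-0.022 28 zmax 0.0522 Y -0.0138 0.0143 hue [ 22.  38. 121.]
-0.018 28 zmax 0.0544 Y -0.0121 0.0144 hue [ 22.  38. 125.]
-0.014 30 zmax 0.0562 Y -0.0127 0.014 hue [ 22.  38. 126.]
-0.01 30 zmax 0.059 Y -0.0122 0.0144 hue [ 21.   43.  108.5]
-0.006 28 zmax 0.0599 Y -0.0113 0.014 hue [ 12.5 137.5  86. ]
-0.002 29 zmax 0.0622 Y -0.0121 0.0143 hue [ 12. 134.  82.]
0.002 30 zmax 0.0649 Y -0.0137 0.0138 hue [ 12. 134.  80.]
0.006 30 zmax 0.0692 Y -0.0122 0.0146 hue [  3. 150.  95.]
0.01 31 zmax 0.0716 Y -0.0114 0.0132 hue [  3. 156. 100.]
0.014 30 zmax 0.0729 Y -0.013 0.014 hue [  2.5 160.  102. ]
0.018 27 zmax 0.0733 Y -0.012 0.0145 hue [  3. 152.  92.]
0.022 14 zmax 0.0686 Y -0.0131 0.0137 hue [  3. 136.  79.]
0.026 12 zmax 0.0635 Y -0.0118 0.012 hue [  4.  128.5  79. ]
0.03 5 zmax 0.0562 Y -0.008 0.0073 hue [157.  66.  77.]
[0.47543497 0.06080079] 0.00155931591819948
((597.5735473632812, -177.10313415527344), (86.46138763427734, 274.9150695800781), 2.671491861343384)
((597.9300537109375, -177.56675720214844), (55.714656829833984, 254.7794952392578), 2.710338592529297)
((597.9609985351562, -177.35586547851562), (29.119709014892578, 226.66592407226562), 2.718369722366333)
```

```bash
cat >> h.py <<'E'
def go(x,y,z,yawdeg=None):
    o=robot.get_obs(); M=R.from_euler('xyz',o['ee_rot']).as_matrix()
    t=M.T@(np.array([x,y,z])-o['tool_pos'])*100
    yaw=np.degrees(np.arctan2(M[1,0],M[0,0])); s=0 if yawdeg is None else (yaw-yawdeg+180)%360-180
    print('yaw',yaw.round(2),'ROW',t.round(2).tolist(),'spin',np.radians(s).round(4),'| F',np.round(o['wrist_force'],1),'w',round(o['width'],4),'t',round(o['time'],2),'tcp',np.round(o['tool_pos'],4))
E
python3 -c "
from h import *
go(.4689,.2815,.13,16.54)"
```

```text
yaw 64.23 ROW [-9.21, 29.99, 7.47] spin 0.8323 | F [ 0.1 -0.1 -0.2] w 0.0941 t 0.15 tcp [0.2389 0.4949 0.2046]
```

```bash
python3 -m inch '-9.2 30 7.4 0.832 0.5; -9.2 30 7.4 0.832 0.5; -9.2 30 7.4 0.832 0.5; -9.2 30 7.4 0.832 0.5; -9.2 30 7.4 0.832 0.5; -9.2 30 7.4 0.832 0.5; -9.2 30 7.4 0.832 0.5; -9.2 30 7.4 0.832 0.5; -9.2 30 7.4 0.832 0.5; -9.2 30 7.4 0.832 0.5'; python3 - <<'E'
from h import *
go(.4689,.2815,.048,16.54)
im,d,o=snap('wrist','w1')
go(.4689,.2815,.048,16.54)
P=cloud('wrist',d,o); hsv=cv2.cvtColor(im,cv2.COLOR_BGR2HSV)
m=((hsv[...,0]<8)|(hsv[...,0]>172))&(hsv[...,1]>120)&(hsv[...,2]>50)&(P[...,2]>.03)&(P[...,2]<.09)
q=P[m]; c=np.array([.4744,.2665]);a=np.radians(106.54);ex=np.array([np.cos(a),np.sin(a)]);ey=np.array([-ex[1],ex[0]])
X=(q[:,:2]-c)@ex;Y=(q[:,:2]-c)@ey
print(m.sum(),'X',np.percentile(X,[1,99]),'Y',np.percentile(Y,[1,50,99]),'z',np.percentile(q[:,2],[1,99]))
E
```

```text
time: 0.98
tool_pos: [0.4693, 0.2802, 0.1295]
ee_rot: [3.141, 0.004, 0.286]
wrist_force: [-0.2, -0.6, -0.2]
width: 0.047
yaw 16.37 ROW [0.03, -0.15, 8.15] spin -0.0029 | F [-0.2 -0.6 -0.2] w 0.047 t 0.98 tcp [0.4693 0.2802 0.1295]
yaw 16.49 ROW [0.04, -0.01, 8.22] spin -0.0008 | F [-0.1 -0.1 -0.1] w 0.0473 t 1.03 tcp [0.4688 0.2814 0.1302]
1325 X [0.00542767 0.03126955] Y [-0.01281535  0.00015914  0.01338004] z [0.04993475 0.07215132]
```

View pics/w1.png

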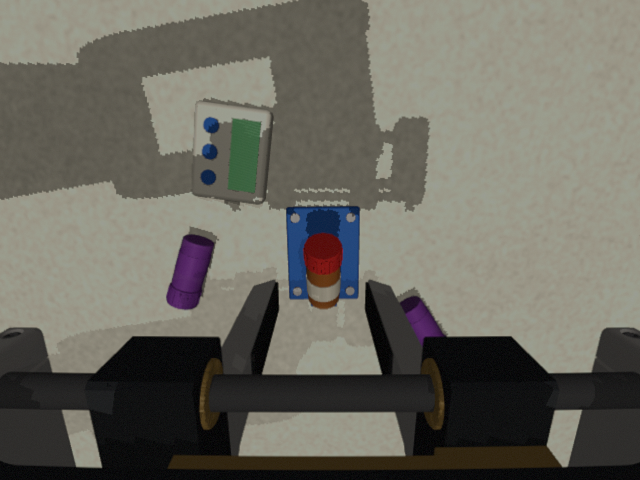

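```bash
python3 -m inch '0 0 4 0 0.5; 0 0 6.5 0 0.5; 0 0 8.2 0 0.5; 0 0 8.2 0 0.5; 0 0 8.2 0 1; 0 0 8.2 0 1; 0 0 8.2 0 1; 0 0 8.2 0 1; 0 0 8.2 0 1'; python3 -c "
from h import *
go(.4689,.2815,.13,16.54)"
```

```text
time: 1.78
tool_pos: [0.4696, 0.2823, 0.0503]
ee_rot: [-3.141, -0.001, 0.288]
wrist_force: [0.3, 1.2, 2.5]
width: 0.0272
yaw 16.51 ROW [-0.08, 0.05, -7.97] spin -0.0005 | F [0.3 1.2 2.5] w 0.0272 t 1.78 tcp [0.4696 0.2823 0.0503]
```

```bash
python3 -m inch '0 0 -3 0 1; 0 0 -6 0 1; 0 0 -8 0 1; 0 0 -8 0 1; 0 0 -8 0 1'; python3 - <<'E'
from h import *
im,d,o=snap('wrist','w2'); st()
snap('scene','s2')
im=cv2.imread('pics/s2.png'); cv2.imwrite('pics/s2c.png',cv2.resize(im[180:330,350:550],(800,600),interpolation=cv2.INTER_CUBIC))
E
```

```text
time: 2.2
tool_pos: [0.4705, 0.2826, 0.132]
ee_rot: [-3.14, -0.005, 0.288]
wrist_force: [0.0, -0.1, -0.2]
width: 0.0272
{'time': 2.25, 'joint_positions': [0.4371, 0.108, 1.4983, 0.0005, 1.5343, 0.1491], 'tool_pos': [0.4694, 0.282, 0.13], 'ee_rot': [-3.1409, -0.0009, 0.288], 'wrist_force': [-0.2427, 0.2295, -1.6186], 'wrist_torque': [-0.0688, 0.023, 0.0182], 'width': 0.0274}
```

View pics/w2.png

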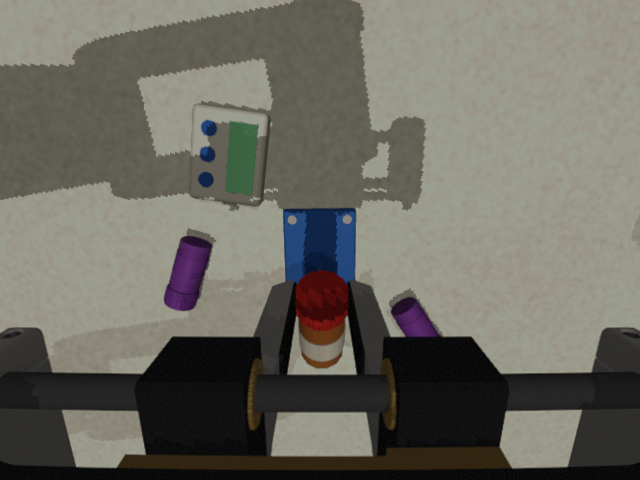

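View pics/s2c.png

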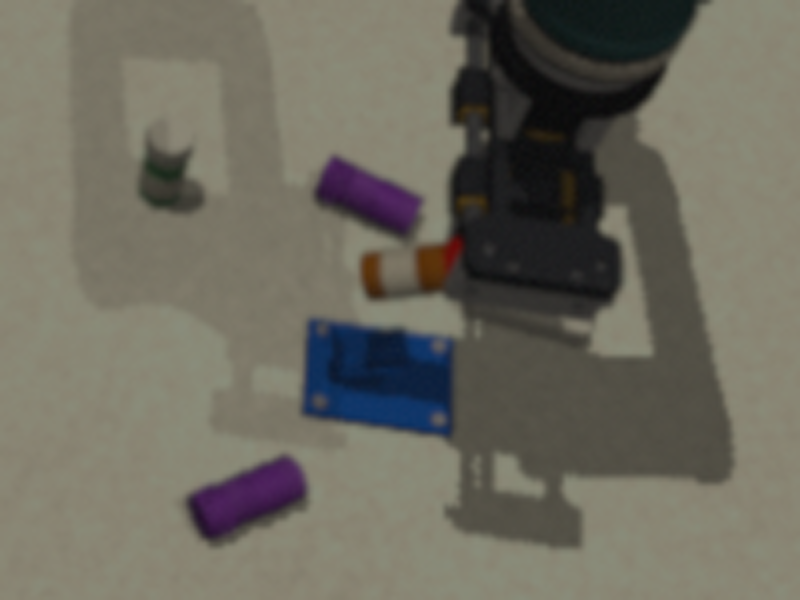

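```bash
python3 - <<'E'
from h import *
P=np.load('pics/P0.npy')
for n,(u,v) in dict(beaker=(290,165),bottle=(343,135),green=(270,306)).items(): print(n,np.nanmean(P[v-3:v+4,u-3:u+4].reshape(-1,3),axis=0).round(3))
d=np.load('pics/w2.npy'); im=cv2.imread('pics/w2.png'); o=np.load('pics/w2_o.npz'); o=dict(tool_pos=o['p'],ee_rot=o['r'])
Q=cloud('wrist',d,o); M=R.from_euler('xyz',o['ee_rot']).as_matrix()
T=(Q-o['tool_pos'])@M
col=T[:,318:328]; 
for v in range(270,372,6): print(v,im[v,322],np.nanmedian(col[v],axis=0).round(4))
go(.5728,.029,.11,2.7)
E
```

```text
beaker [0.724 0.067 0.004]
bottle [ 0.753 -0.046  0.136]
green [0.412 0.104 0.063]
270 [22 13 48] [0.0008 0.021  0.1064]
276 [ 4 10 70] [ 0.0006 -0.0133 -0.0018]
282 [10 13 73] [ 0.0006 -0.0113 -0.0055]
288 [12 16 75] [ 0.0005 -0.0093 -0.0087]
294 [ 9 13 59] [ 0.0005 -0.0074 -0.0121]
300 [11 12 76] [ 0.0005 -0.0055 -0.0153]
306 [13 15 76] [ 0.0005 -0.0036 -0.0182]
312 [ 6  7 59] [ 0.0005 -0.0017 -0.0208]
318 [ 4  8 57] [ 0.0005  0.0021 -0.0196]
324 [ 19  23 116] [ 0.0005  0.0068 -0.0169]
330 [ 20  35 112] [ 0.0005  0.0119 -0.0138]
336 [22 56 99] [ 0.0006  0.0177 -0.0098]
342 [20 54 98] [ 0.0006  0.023  -0.0067]
348 [115 131 137] [ 0.0006  0.0282 -0.0043]
354 [115 129 136] [ 0.0006  0.0344 -0.0004]
360 [116 130 137] [0.0006 0.0409 0.0035]
366 [ 27  60 103] [0.0006 0.0481 0.0081]
yaw 16.5 ROW [2.8, 27.19, 1.87] spin 0.2409 | F [ 0.2  0.2 -1.3] w 0.0274 t 2.3 tcp [0.4688 0.2817 0.1288]
```

```bash
python3 -m inch '2.8 27.2 1.9 0.241 1; 2.8 27.2 1.9 0.241 1; 2.8 27.2 1.9 0.241 1; 2.8 27.2 1.9 0.241 1; 2.8 27.2 1.9 0.241 1; 2.8 27.2 1.9 0.241 1; 2.8 27.2 1.9 0.241 1; 2.8 27.2 1.9 0.241 1; 2.8 27.2 1.9 0.241 1'; python3 - <<'E'
from h import *
im,d,o=snap('wrist','w3')
go(.5734,.016,.042,2.7)
E
```

```text
time: 3.05
tool_pos: [0.5716, 0.0277, 0.1069]
ee_rot: [-3.141, 0.007, 0.044]
wrist_force: [0.5, 0.7, -0.7]
width: 0.0268
yaw 2.63 ROW [0.16, 1.31, 6.55] spin -0.0012 | F [-0.1 -0.5 -0.6] w 0.0275 t 3.1 tcp [0.5716 0.0289 0.1075]
```

View pics/w3.png

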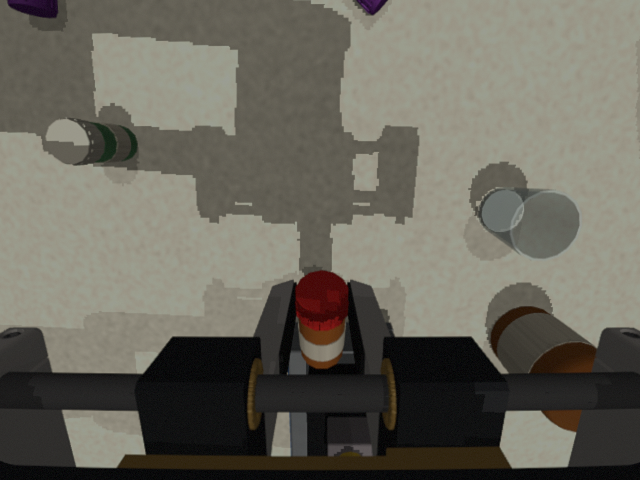

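```bash
python3 -m inch '0.1 0.5 3.5 0 1; 0.1 1 6.5 0 1; 0.1 1 6.5 0 1; 0.1 1.5 6.5 0 1; 0.1 1.8 6.5 0 1; 0.1 1.9 6.5 0 1; 0.1 1.9 6.5 0 1'; python3 - <<'E'
from h import *
go(.5738,.008,.042,2.7)
E
```

```text
time: 3.68
tool_pos: [0.5744, 0.0105, 0.0449]
ee_rot: [-3.14, 0.002, 0.046]
wrist_force: [-0.1, 0.9, 0.2]
width: 0.0272
yaw 2.64 ROW [-0.08, 0.25, 0.29] spin -0.001 | F [-0.1  0.9  0.2] w 0.0272 t 3.68 tcp [0.5744 0.0105 0.0449]
```

```bash
python3 -m inch '0 0.15 0 0 1; 0 0.3 0 0 1; 0 0.3 0 0 1'; python3 - <<'E'
from h import *
go(.5738,.008,.042,2.7)
E
```

```text
time: 3.93
tool_pos: [0.5749, 0.0098, 0.0459]
ee_rot: [-3.135, 0.0, 0.047]
wrist_force: [-0.6, 6.2, -0.1]
width: 0.0272
yaw 2.67 ROW [-0.12, 0.18, 0.39] spin -0.0006 | F [-0.6  6.2 -0.1] w 0.0272 t 3.93 tcp [0.5749 0.0098 0.0459]
```

```bash
python3 -m inch '0 0.25 -0.35 0 1; 0 0.45 -0.7 0 1; 0 0.65 -1.1 0 1; 0 0.9 -1.5 0 1; 0 0.95 -1.6 0 1'; python3 - <<'E'
from h import *
im,d,o=snap('wrist','w4'); go(.5738,.008,.042,2.7)
Q=cloud('wrist',d,o); M=R.from_euler('xyz',o['ee_rot']).as_matrix()
T=(Q-o['tool_pos'])@M
col=T[:,318:328]; 
for v in range(250,372,8): print(v,im[v,322],np.nanmedian(col[v],axis=0).round(4))
E
```

```text
time: 4.35
tool_pos: [0.5756, 0.0001, 0.0628]
ee_rot: [-3.135, -0.001, 0.046]
wrist_force: [-0.2, 4.1, -2.8]
width: 0.0273
yaw 2.64 ROW [-0.15, -0.79, 2.08] spin -0.001 | F [-0.5  4.3 -1.4] w 0.0271 t 4.4 tcp [5.757e-01 1.000e-04 6.270e-02]
250 [84 94 98] [ 0.0005 -0.009   0.0633]
258 [85 95 98] [ 0.0005 -0.003   0.0633]
266 [ 7 11 79] [ 0.0003 -0.0193 -0.003 ]
274 [ 8 10 79] [ 0.0003 -0.016  -0.0062]
282 [17 17 82] [ 0.0003 -0.0127 -0.0092]
290 [12 13 80] [ 0.0003 -0.0097 -0.0125]
298 [12 19 82] [ 0.0003 -0.0066 -0.0152]
306 [ 18  22 114] [ 0.0003 -0.0037 -0.0184]
314 [ 8 11 63] [ 0.0003 -0.0002 -0.0201]
322 [ 17  19 106] [ 0.0003  0.0087 -0.0112]
330 [ 72  89 105] [0.0003 0.0209 0.0026]
338 [ 94 109 119] [0.0004 0.0325 0.014 ]
346 [30 31 29] [0.0004 0.0413 0.0195]
354 [40 39 39] [0.0004 0.0432 0.0134]
362 [41 40 40] [0.0004 0.0489 0.0135]
370 [0 1 1] [0.0004 0.0509 0.0081]
```

View pics/w4.png

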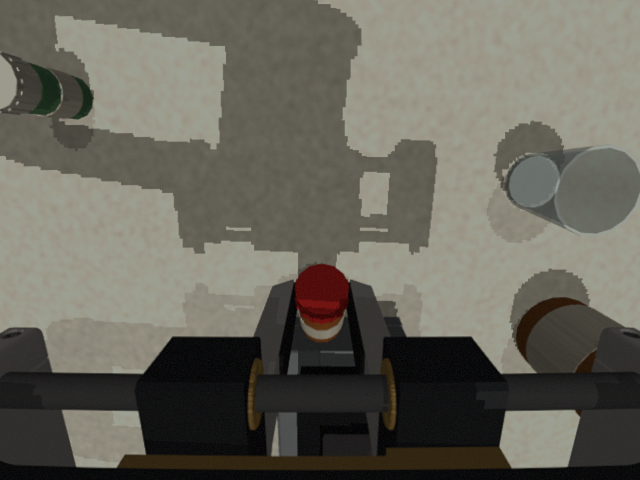

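```bash
python3 -m inch '0 0.3 -0.3 0 1; 0 0.6 -0.65 0 1; 0 0.9 -0.95 0 1; 0 1.2 -1.2 0 1; 0 1.55 -1.45 0 1; 0 1.95 -1.7 0 1; 0 2.35 -1.9 0 1; 0 2.75 -2.05 0 1; 0 3.1 -2.15 0 1; 0 3.3 -2.2 0 1; 0 3.3 -2.2 0 1'; python3 - <<'E'
from h import *
im,d,o=snap('wrist','w5'); go(.5738,.008,.042,2.7)
Q=cloud('wrist',d,o); M=R.from_euler('xyz',o['ee_rot']).as_matrix()
T=(Q-o['tool_pos'])@M
col=T[:,318:328]; 
for v in range(242,350,7): print(v,im[v,322],np.nanmedian(col[v],axis=0).round(4))
E
```

```text
time: 5.32
tool_pos: [0.5777, -0.0345, 0.0851]
ee_rot: [-3.137, -0.002, 0.045]
wrist_force: [-0.1, 0.4, 0.0]
width: 0.015
yaw 2.61 ROW [-0.2, -4.22, 4.32] spin -0.0016 | F [-0.   0.7  0.4] w 0.0088 t 5.37 tcp [ 0.5777 -0.0342  0.085 ]
242 [23 26 95] [ 0.0003 -0.0342 -0.0107]
249 [22 25 95] [ 0.0003 -0.0307 -0.0108]
256 [17 22 93] [ 0.0003 -0.0273 -0.0117]
263 [25 26 95] [ 0.0003 -0.024  -0.0126]
270 [22 22 94] [ 0.0003 -0.0207 -0.0136]
277 [17 19 92] [ 0.0003 -0.0173 -0.0143]
284 [20 22 92] [ 0.0003 -0.014  -0.0151]
291 [13 16 89] [ 0.0003 -0.0105 -0.0157]
298 [44 45 44] [0.0004 0.0157 0.0355]
305 [2 0 0] [0.0004 0.017  0.0276]
312 [2 1 1] [0.0004 0.0167 0.0171]
319 [7 7 7] [0.0003 0.0167 0.0079]
326 [4 6 6] [ 0.0003  0.0168 -0.0004]
333 [18 17 20] [ 0.0003  0.0191 -0.0041]
340 [25 25 26] [ 0.0003  0.0233 -0.0043]
347 [4 2 3] [ 0.0003  0.0275 -0.0044]
```

View pics/w5.png

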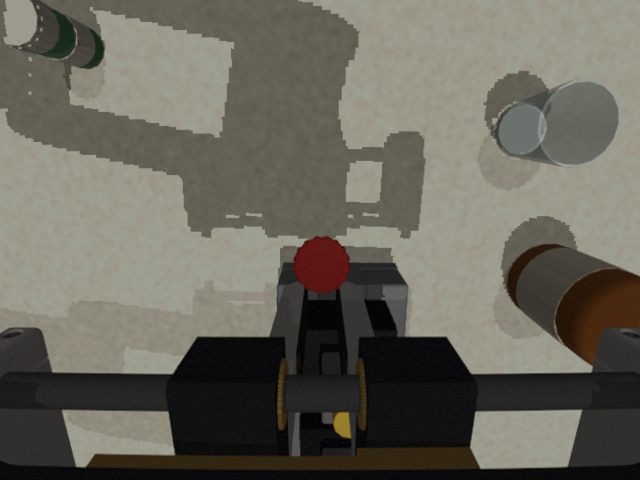

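```bash
python3 -m inch '0 0 0 0 0.9; 0 0 -1 0 0.9; 0 0 -1 0 0.9'; python3 - <<'E'
from h import *
im,d,o=snap('wrist','w6'); go(.5738,.008,.042,2.7)
snap('top','t6');im=cv2.imread('pics/t6.png'); cv2.imwrite('pics/t6c.png',cv2.resize(im[130:280,220:420],(800,600),interpolation=cv2.INTER_CUBIC))
E
```

```text
time: 5.62
tool_pos: [0.5789, -0.0347, 0.0973]
ee_rot: [-3.138, -0.005, 0.045]
wrist_force: [0.6, 0.4, -0.1]
width: 0.0095
yaw 2.61 ROW [-0.33, -4.26, 5.5] spin -0.0015 | F [-0.2 -0.   0.2] w 0.0092 t 5.67 tcp [ 0.5788 -0.0346  0.0968]
```

View pics/w6.png

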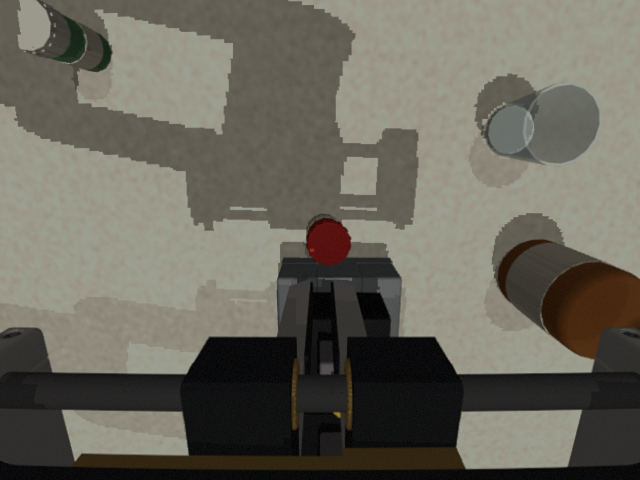

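```bash
cat >> h.py <<'E'
def captop(n,name,zlo=.03,zhi=.09,box=None):
    im=cv2.imread(f'pics/{name}.png');d=np.load(f'pics/{name}.npy');o=np.load(f'pics/{name}_o.npz');o=dict(tool_pos=o['p'],ee_rot=o['r'])
    Q=cloud(n,d,o); hsv=cv2.cvtColor(im,cv2.COLOR_BGR2HSV)
    m=((hsv[...,0]<8)|(hsv[...,0]>172))&(hsv[...,1]>120)&(hsv[...,2]>40)&(Q[...,2]>zlo)&(Q[...,2]<zhi)
    if box: b=np.zeros_like(m); b[box[1]:box[3],box[0]:box[2]]=1; m&=b
    nl,l,s,c=cv2.connectedComponentsWithStats(m.astype(np.uint8)); i=1+np.argmax(s[1:,4]); q=Q[l==i]
    zt=np.percentile(q[:,2],90); t=q[q[:,2]>zt-.008]
    A=np.c_[t[:,:2]-t[:,:2].mean(0),np.ones(len(t))]; k=np.linalg.lstsq(A,t[:,2],rcond=None)[0]
    print(name,'n',len(q),'px',c[i].round(1),'z pct',np.percentile(q[:,2],[2,50,98]).round(4),'top slope deg',np.degrees(np.arctan(k[:2])).round(1),'circle',cv2.minEnclosingCircle((t[:,:2]*1000).astype(np.float32)),'mean',t.mean(0).round(4))
E
python3 - <<'E'
from h import *
captop('wrist','w6',.02,.11)
captop('wrist','w5',.02,.13)
im,d,o=snap('wrist','w7');captop('wrist','w7',.02,.11)
E
```

```text
w6 n 1614 px [327.9 241.8] z pct [0.0499 0.0622 0.0641] top slope deg [-1.6 -5.9] circle ((582.1973266601562, -13.58338737487793), 14.594796180725098) mean [ 0.5821 -0.0127  0.0621]
w5 n 2473 px [321.3 264.7] z pct [0.0941 0.0979 0.1009] top slope deg [  1.4 -12.4] circle ((576.2272338867188, -12.998252868652344), 15.034945487976074) mean [ 0.5763 -0.0115  0.0978]
w7 n 1703 px [321.3 251.7] z pct [0.0481 0.0618 0.0634] top slope deg [ 1.8 -1.6] circle ((577.5717163085938, -20.315631866455078), 14.66778564453125) mean [ 0.5774 -0.0193  0.0616]
```

View pics/t6c.png

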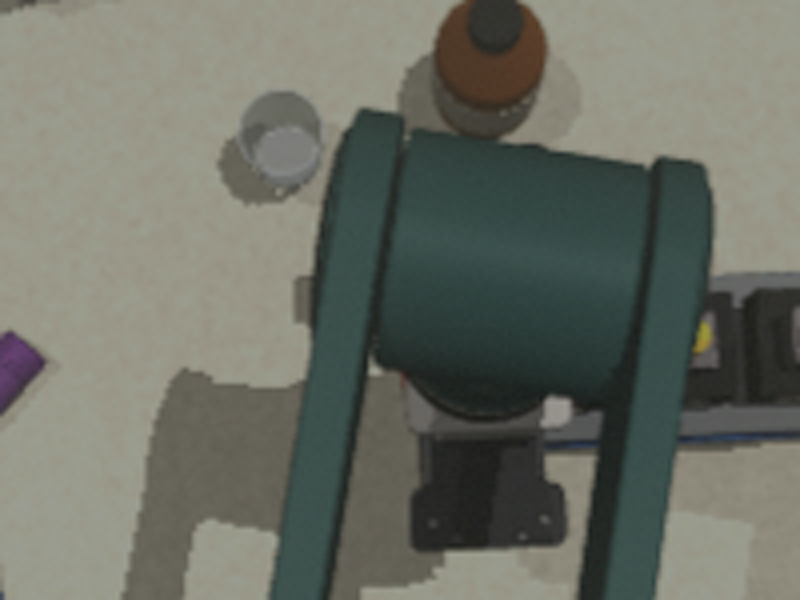

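```bash
python3 -c "
from h import *
go(.5935,-.0789,.138,2.7)"; python3 -m inch '0 0 -3 0 1; 0 0 -5.5 0 1; 0.5 1.5 -5.5 0 1; 0.9 3.5 -5.3 0 1; 1.3 4.4 -4.6 0 1; 1.3 4.4 -4.1 0 1; 1.3 4.4 -4.1 0 1'; python3 - <<'E'
from h import *
snap('wrist','w8');captop('wrist','w8',.02,.11); go(.5935,-.0789,.131,2.7)
E
```

```text
yaw 2.61 ROW [1.35, 4.5, -4.25] spin -0.0015 | F [-0.1 -0.1 -0.3] w 0.0094 t 5.77 tcp [ 0.5781 -0.0344  0.0957]
time: 6.35
tool_pos: [0.5915, -0.0779, 0.1331]
ee_rot: [-3.136, 0.002, 0.044]
wrist_force: [-0.1, 0.6, -0.5]
width: 0.0008
w8 n 1258 px [309.4 176.1] z pct [0.0588 0.0615 0.063 ] top slope deg [-0.5 -0.1] circle ((579.9429931640625, -18.26433563232422), 14.365496635437012) mean [ 0.58   -0.0181  0.0614]
yaw 2.59 ROW [0.18, 0.16, 0.29] spin -0.0019 | F [1.2 0.  0.4] w 0.0005 t 6.4 tcp [ 0.5916 -0.0774  0.1339]
```

View pics/w8.png

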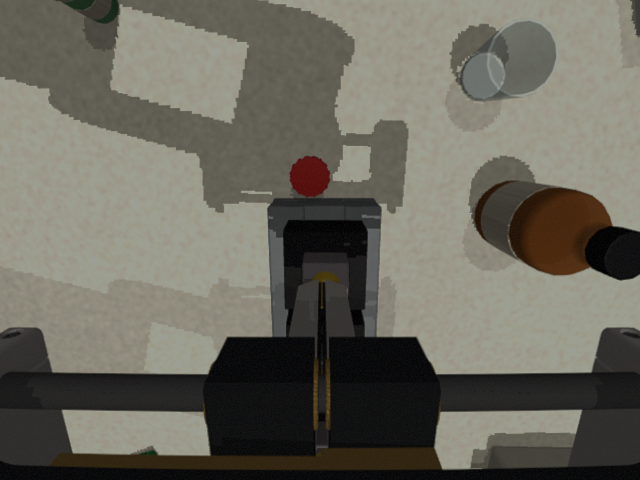

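The vial stands upright on its own at (310,176), with a level cap top. Next I feel button 1.

```bash
python3 -m inch '0.15 0.15 0.3 0 1; 0.15 0.15 0.6 0 1; 0.15 0.15 0.7 0 1'; python3 -m inch '0 0 0.1 0 1; 0 0 0.15 0 1';python3 -m inch '0 0 0.1 0 1; 0 0 0.1 0 1'
```

```text
time: 6.65
tool_pos: [0.5932, -0.0784, 0.1268]
ee_rot: [-3.136, 0.001, 0.046]
wrist_force: [-1.1, 0.1, 4.1]
width: 0.0006
time: 6.82
tool_pos: [0.5935, -0.0783, 0.1268]
ee_rot: [-3.137, -0.0, 0.046]
wrist_force: [-2.0, -0.4, 7.2]
width: -0.0
time: 6.98
tool_pos: [0.5936, -0.0783, 0.1268]
ee_rot: [-3.138, -0.001, 0.047]
wrist_force: [-1.6, -0.7, 5.4]
width: 0.0004
```

```bash
python3 -c "
from h import *
go(.5965,-.1446,.131,2.7)"; python3 -m inch '0 0 -1 0 1; 0 2 -1.2 0 1; 0 4.5 -1.2 0 1; 0 6.6 -1 0 1; 0 6.6 -0.6 0 1; 0 6.6 -0.6 0 1'; python3 -c "
from h import *
go(.5965,-.1446,.1275,2.7)"
```

```text
yaw 2.67 ROW [-0.02, 6.64, -0.45] spin -0.0004 | F [-1.6 -0.7  5.4] w 0.0004 t 6.98 tcp [ 0.5936 -0.0783  0.1268]
time: 7.48
tool_pos: [0.5962, -0.1445, 0.1314]
ee_rot: [-3.136, 0.0, 0.045]
wrist_force: [0.8, 0.0, 0.0]
width: 0.0006
yaw 2.58 ROW [0.03, 0.02, 0.39] spin -0.0021 | F [0.8 0.  0. ] w 0.0006 t 7.48 tcp [ 0.5962 -0.1445  0.1314]
```

```bash
python3 -m inch '0 0 0.3 0 1; 0 0 0.5 0 1; 0 0 0.5 0 1'; python3 -m inch '0 0 0.1 0 1; 0 0 0.15 0 1';python3 -m inch '0 0 0.1 0 1; 0 0 0.15 0 1'
```

```text
time: 7.73
tool_pos: [0.5965, -0.1435, 0.1268]
ee_rot: [-3.136, -0.0, 0.046]
wrist_force: [0.3, -0.4, 2.4]
width: 0.0005
time: 7.9
tool_pos: [0.5969, -0.1433, 0.1268]
ee_rot: [-3.138, -0.002, 0.047]
wrist_force: [-0.9, -1.2, 5.7]
width: 0.0006
time: 8.07
tool_pos: [0.5973, -0.1432, 0.1268]
ee_rot: [-3.139, -0.004, 0.048]
wrist_force: [-2.0, -0.9, 8.7]
width: 0.0003
```

```bash
python3 -c "
from h import *
go(.5996,-.2106,.131,2.7)"; python3 -m inch '0 0 -1 0 1; 0 2 -1.2 0 1; 0 4.5 -1.2 0 1; 0 6.7 -1 0 1; 0 6.7 -0.6 0 1; 0 6.7 -0.6 0 1'; python3 -c "
from h import *
go(.5996,-.2106,.1275,2.7)"
```

```text
yaw 2.74 ROW [-0.09, 6.74, -0.44] spin 0.0007 | F [-2.  -0.9  8.7] w 0.0003 t 8.07 tcp [ 0.5973 -0.1432  0.1268]
time: 8.57
tool_pos: [0.5998, -0.2101, 0.1311]
ee_rot: [-3.137, -0.002, 0.047]
wrist_force: [-0.8, 0.6, -0.3]
width: 0.0004
yaw 2.67 ROW [-0.02, 0.05, 0.36] spin -0.0006 | F [-0.8  0.6 -0.3] w 0.0004 t 8.57 tcp [ 0.5998 -0.2101  0.1311]
```

```bash
python3 -m inch '0 0 0.3 0 1; 0 0 0.5 0 1; 0 0 0.5 0 1'; python3 -m inch '0 0 0.1 0 1; 0 0 0.15 0 1';python3 -m inch '0 0 0.1 0 1; 0 0 0.15 0 1'
```

```text
time: 8.82
tool_pos: [0.5999, -0.2091, 0.1259]
ee_rot: [-3.137, -0.001, 0.048]
wrist_force: [0.5, 0.1, 0.6]
width: 0.0004
time: 8.98
tool_pos: [0.5999, -0.2087, 0.1248]
ee_rot: [-3.137, -0.002, 0.049]
wrist_force: [-0.3, -2.0, 1.9]
width: 0.0007
time: 9.15
tool_pos: [0.6, -0.2086, 0.1238]
ee_rot: [-3.138, -0.002, 0.049]
wrist_force: [-0.7, -1.7, 1.6]
width: 0.0006
```

Button 3 keeps going, so I push it on to the bottom.

```bash
python3 -m inch '0 0.1 0.2 0 1; 0 0.15 0.4 0 1; 0 0.15 0.6 0 1; 0 0.15 0.75 0 1; 0 0.15 0.75 0 1'; python3 -m inch '0 0 0.1 0 1; 0 0 0.15 0 1';python3 -m inch '0 0 0.1 0 1; 0 0 0.1 0 1'
```

```text
time: 9.57
tool_pos: [0.6, -0.2094, 0.116]
ee_rot: [-3.137, -0.002, 0.049]
wrist_force: [-0.8, 0.9, 2.6]
width: 0.0004
time: 9.73
tool_pos: [0.6001, -0.2092, 0.1157]
ee_rot: [-3.137, -0.002, 0.049]
wrist_force: [-3.2, 2.4, 8.4]
width: 0.0005
time: 9.9
tool_pos: [0.6001, -0.2091, 0.1158]
ee_rot: [-3.137, -0.003, 0.05]
wrist_force: [-2.3, 0.8, 5.8]
width: 0.0002
```

```bash
python3 -m inch '0 0 -2 0 1; 0 0 -5 0 0.5; 0 0 -5 0 0.5; 0 0 -5 0 0.5'; python3 - <<'E'
from h import *
im,d,o=snap('wrist','w9'); Q=cloud('wrist',d,o); np.save('pics/Q9.npy',Q)
hsv=cv2.cvtColor(im,cv2.COLOR_BGR2HSV)
r=np.array([.9989,.0471]);rl=np.array([-.0471,.9989])
c=np.array([.5979,-.1774])
X=(Q[...,:2]-c)@r;Y=(Q[...,:2]-c)@rl;Z=Q[...,2]
for zl,zh in((.108,.120),(.122,.132),(.084,.096)):
  m=(Z>zl)&(Z<zh)&(abs(X)<.035)&(Y>-.07)&(Y<0)
  if m.sum()>50: print(zl,m.sum(),np.percentile(X[m],[2,98]).round(4),np.percentile(Y[m],[2,98]).round(4))
go(.5996,-.2106,.093,2.7)
E
```

```text
time: 10.23
tool_pos: [0.6012, -0.2101, 0.1677]
ee_rot: [-3.14, -0.007, 0.049]
wrist_force: [-0.5, 0.5, -0.8]
width: 0.0174
0.108 1565 [-0.0135  0.0134] [-0.0456 -0.0191]
0.084 3025 [-0.0265  0.0269] [-0.0586 -0.0058]
yaw 2.82 ROW [-0.09, 0.12, 7.26] spin 0.0022 | F [ 0.4  0.2 -0.2] w 0.0211 t 10.28 tcp [ 0.6002 -0.2097  0.1656]
```

View pics/w9.png

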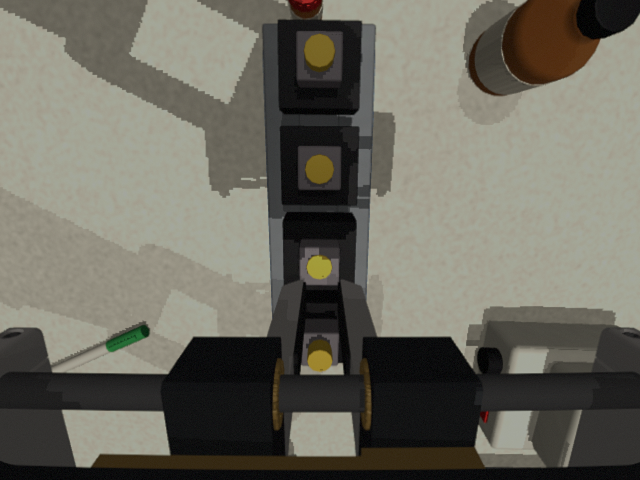

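```bash
python3 -m inch '-0.07 0.03 1.5 0 0.5; -0.07 0.03 3 0 0.5; -0.07 0.03 4 0 0.5; -0.07 0.03 5.5 0 0.5; -0.07 0.03 7.15 0 0.5; -0.07 0.03 7.15 0 0.5; -0.07 0.03 7.15 0 0.5'; python3 -c "
from h import *
go(.5995,-.2098,.093,2.7)"
```

```text
time: 10.87
tool_pos: [0.5988, -0.2093, 0.092]
ee_rot: [-3.136, -0.0, 0.049]
wrist_force: [-0.4, 1.0, 0.2]
width: 0.0469
yaw 2.82 ROW [0.07, 0.05, -0.1] spin 0.0021 | F [-0.4  1.   0.2] w 0.0469 t 10.87 tcp [ 0.5988 -0.2093  0.092 ]
```

```bash
python3 -m inch '0.05 0 -0.1 0 0.5; 0.05 0 -0.1 0 1; 0.05 0 -0.1 0 1; 0.05 0 -0.1 0 1; 0.05 0 -0.1 0 1; 0.05 0 -0.1 0 1'; python3 -c "
from h import *
st();go(.47,-.215,.143,2.7)"
```

```text
time: 11.37
tool_pos: [0.5993, -0.2093, 0.0931]
ee_rot: [-3.136, -0.0, 0.049]
wrist_force: [0.6, 0.2, 0.6]
width: 0.0278
{'time': 11.3667, 'joint_positions': [-0.4281, 0.3199, 1.3204, 0.005, 1.5033, -0.4777], 'tool_pos': [0.5993, -0.2093, 0.0931], 'ee_rot': [-3.1363, -0.0005, 0.0493], 'wrist_force': [0.6471, 0.1909, 0.6054], 'wrist_torque': [-0.0219, 0.0083, 0.0236], 'width': 0.0278}
yaw 2.82 ROW [-12.94, -0.1, -5.0] spin 0.0022 | F [0.6 0.2 0.6] w 0.0278 t 11.37 tcp [ 0.5993 -0.2093  0.0931]
```

```bash
python3 -m inch '0 0 -0.6 0 1; 0 0 -2 0 1; 0 0 -4 0 1; 0 0 -4.5 0 1; -2 0 -4.5 0 1; -6 0 -4.5 0 1; -10 0 -4.5 0 1; -12.5 0 -3.5 0 1; -13 0 -1 0 1; -13 0 1.5 0 1; -13 0 3.5 0 1; -13 0 4.3 0 1; -13 0 4.3 0 1'; python3 -c "
from h import *
snap('wrist','w10');go(.47,-.215,.0435,2.7)"
```

```text
time: 12.45
tool_pos: [0.4677, -0.2145, 0.0475]
ee_rot: [-3.133, 0.004, 0.049]
wrist_force: [-0.5, 0.1, -1.8]
width: 0.0278
yaw 2.83 ROW [0.11, -0.01, 0.58] spin 0.0022 | F [ 1.  -0.3 -1.6] w 0.0274 t 12.5 tcp [ 0.4689 -0.2152  0.0493]
```

View pics/w10.png

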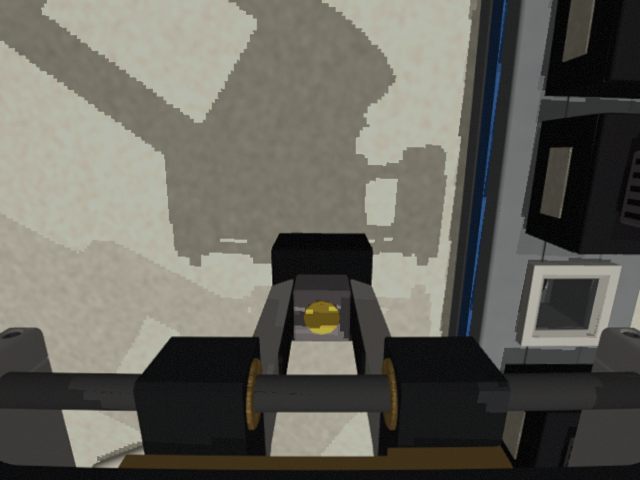

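```bash
python3 -m inch '0 0 0.3 0 1; 0 0 0.5 0 1; 0 0 0.6 0 1'; python3 - <<'E'
from h import *
go(.47,-.215,.0435,2.7)
im=cv2.imread('pics/w10.png');d=np.load('pics/w10.npy');o=np.load('pics/w10_o.npz');o=dict(tool_pos=o['p'],ee_rot=o['r'])
Q=cloud('wrist',d,o); r=np.array([.9989,.0471]);rl=np.array([-.0471,.9989]);c=np.array([.5979,-.1774])
X=(Q[...,:2]-c)@r;Y=(Q[...,:2]-c)@rl;Z=Q[...,2]
m=np.zeros(Z.shape,bool);m[255:352,515:625]=1
w_=m&(im.min(2)>150)&(Z>.045)&(Z<.065)
print(w_.sum(),np.median(Z[w_]),np.percentile(X[w_],[1,99]),np.percentile(Y[w_],[1,99]))
E
```

```text
time: 12.75
tool_pos: [0.4698, -0.2155, 0.0443]
ee_rot: [-3.136, -0.001, 0.05]
wrist_force: [-0.6, 0.4, -0.2]
width: 0.028
yaw 2.84 ROW [0.02, -0.05, 0.08] spin 0.0024 | F [-0.6  0.4 -0.2] w 0.028 t 12.75 tcp [ 0.4698 -0.2155  0.0443]
2365 0.055429088770438006 [-0.02302191  0.02271334] [-0.05520446 -0.00986352]
```

```bash
python3 -m inch '0 0 0.1 0 1; 0 0 0.1 0 0.5; 0 0 0.1 0 0.5; 0 0 0.1 0 0.5; 0 0 -3 0 0.5; 0 0 -7 0 0.5; 0 0 -9 0 0.5; 0 0 -9 0 0.5'; python3 - <<'E'
from h import *
snap('wrist','w11');go(.579,-.0185,.11,2.7)
im=cv2.imread('pics/w11.png');d=np.load('pics/w11.npy');o=np.load('pics/w11_o.npz');o=dict(tool_pos=o['p'],ee_rot=o['r'])
Q=cloud('wrist',d,o);Z=Q[...,2];m=np.zeros(Z.shape,bool);m[150:400,240:420]=1
for lo,hi in((.034,.046),(.058,.0635)):
    k=m&(Z>lo)&(Z<hi)&(abs(Q[...,0]-.47)<.04)&(abs(Q[...,1]+.2155)<.04); print(k.sum(),np.median(Z[k]),cv2.minAreaRect((Q[k][:,:2]*1000).astype(np.float32)))
E
```

```text
time: 13.42
tool_pos: [0.473, -0.2179, 0.1412]
ee_rot: [3.14, -0.011, 0.05]
wrist_force: [-0.6, -0.3, 0.8]
width: 0.0466
yaw 2.84 ROW [11.68, -19.3, 2.9] spin 0.0025 | F [-0.2 -0.  -1.3] w 0.0473 t 13.47 tcp [ 0.4717 -0.2171  0.138 ]
2900 0.039502059682778784 ((470.2960205078125, -216.9290313720703), (54.98868942260742, 55.52730941772461), 2.069300889968872)
575 0.06301173781870634 ((470.6025085449219, -216.4918975830078), (28.3602352142334, 27.893165588378906), 2.196274757385254)
```

View pics/w11.png

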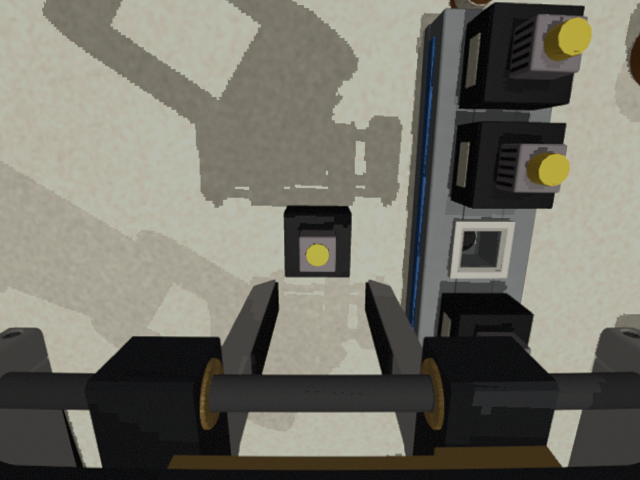

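```bash
python3 -m inch '3 -4 -2 0 0.5; 6 -8 -2 0 0.5; 9 -12 -2 0 0.5; 11.7 -16 -2 0 0.5; 11.7 -19.3 -2 0 0.5; 11.7 -19.3 1 0 0.5; 11.7 -19.3 1 0 0.5; 11.7 -19.3 1 0 0.5'; python3 - <<'E'
from h import *
snap('wrist','w12');captop('wrist','w12',.03,.09);go(.579,-.0185,.048,2.7)
E
```

```text
time: 14.13
tool_pos: [0.5767, -0.0172, 0.1249]
ee_rot: [-3.14, 0.001, 0.052]
wrist_force: [0.9, 0.5, -0.4]
width: 0.0469
w12 n 1301 px [325.8 260.9] z pct [0.0469 0.0613 0.0628] top slope deg [ 0.  -3.1] circle ((579.4540405273438, -18.479612350463867), 14.756827354431152) mean [ 0.5796 -0.0172  0.0611]
yaw 2.89 ROW [0.12, 0.01, 7.87] spin 0.0033 | F [ 0.   0.  -0.2] w 0.0469 t 14.18 tcp [ 0.5777 -0.0185  0.1267]
```

View pics/w12.png

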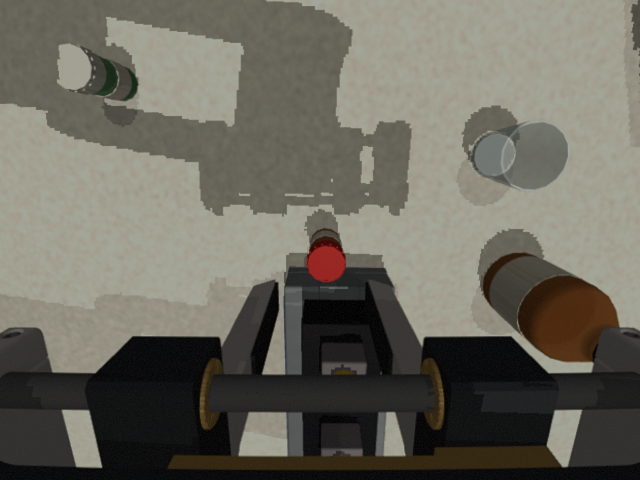

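```bash
python3 -m inch '0.16 0 3.5 0 0.5; 0.16 0 6.5 0 0.5; 0.16 0 7.7 0 0.5; 0.16 0 7.7 0 0.5; 0.16 0 7.7 0 0.5'; python3 -c "
from h import *
go(.5794,-.0183,.0475,2.7)"
```

```text
time: 14.6
tool_pos: [0.5794, -0.0196, 0.0502]
ee_rot: [-3.141, -0.002, 0.049]
wrist_force: [0.3, 0.5, 0.1]
width: 0.0469
yaw 2.79 ROW [0.01, -0.13, 0.27] spin 0.0016 | F [0.3 0.5 0.1] w 0.0469 t 14.6 tcp [ 0.5794 -0.0196  0.0502]
```

```bash
python3 -m inch '0 -0.12 0.25 0 0.5; 0 -0.12 0.25 0 0.5; 0 -0.12 0.25 0 1; 0 -0.12 0.25 0 1; 0 -0.12 0.25 0 1; 0 -0.12 0.25 0 1'; python3 -c "
from h import *
go(.5994,-.2099,.142,2.7)"
```

```text
time: 15.1
tool_pos: [0.5798, -0.0184, 0.0486]
ee_rot: [-3.141, -0.003, 0.049]
wrist_force: [-0.6, 0.1, 2.0]
width: 0.0269
yaw 2.8 ROW [1.05, 19.22, -9.35] spin 0.0018 | F [-0.6  0.1  2. ] w 0.0269 t 15.1 tcp [ 0.5798 -0.0184  0.0486]
```

```bash
python3 -m inch '0 0 -0.5 0 1; 0 0 -2 0 1; 0 0 -5 0 1; 0 0 -8 0 1; 0 0 -11 0 1; 0 0 -14 0 1; 0 0 -15.5 0 1; 0 0 -15.5 0 1'; python3 - <<'E'
from h import *
snap('wrist','w13');captop('wrist','w13',.15,.25);go(.5994,-.2099,.142,2.7)
E
```

```text
time: 15.77
tool_pos: [0.5815, -0.0187, 0.2094]
ee_rot: [3.14, -0.013, 0.049]
wrist_force: [0.4, -0.2, 0.2]
width: 0.0271
w13 n 2561 px [321.4 301.9] z pct [0.2081 0.2221 0.2234] top slope deg [ 0.9 -4.6] circle ((581.1133422851562, -18.29730224609375), 14.446553230285645) mean [ 0.581  -0.0169  0.2218]
yaw 2.81 ROW [0.9, 19.21, 6.44] spin 0.002 | F [-0.8 -0.6 -0.8] w 0.0272 t 15.82 tcp [ 0.5804 -0.0185  0.2062]
```

View pics/w13.png

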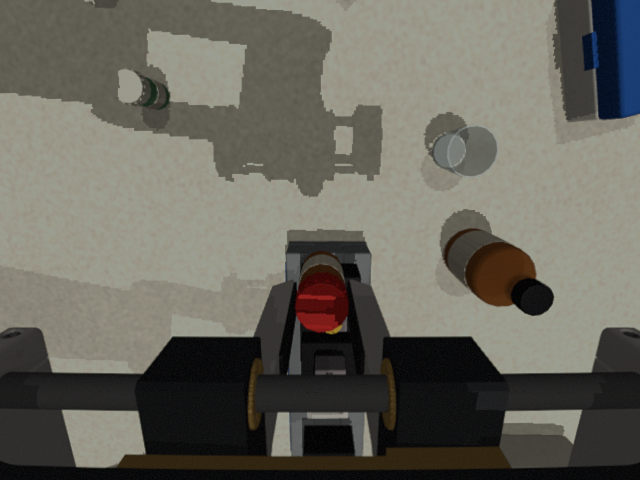

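```bash
python3 -m inch '0.1 1.5 0 0 1; 0.2 4 0 0 1; 0.4 7 0 0 1; 0.5 10 0 0 1; 0.7 13 0 0 1; 0.8 16 0 0 1; 0.9 18 0 0 1; 0.9 19.2 0 0 1; 0.9 19.2 0 0 1; 0.9 19.2 2 0 1; 0.9 19.2 4.5 0 1; 0.9 19.2 6.4 0 1; 0.9 19.2 6.4 0 1; 0.9 19.2 6.4 0 1'; python3 - <<'E'
from h import *
snap('wrist','w14');captop('wrist','w14',.1,.25);go(.5994,-.2099,.11,2.7)
E
```

```text
time: 16.98
tool_pos: [0.5983, -0.2079, 0.1404]
ee_rot: [-3.139, -0.005, 0.051]
wrist_force: [0.0, 1.0, -1.4]
width: 0.027
w14 n 2593 px [321.4 302.2] z pct [0.1392 0.1531 0.1544] top slope deg [ 0.1 -4.2] circle ((598.17919921875, -207.67294311523438), 14.512194633483887) mean [ 0.598  -0.2064  0.1528]
yaw 2.88 ROW [-0.03, 0.13, 3.24] spin 0.0032 | F [-0.4 -0.2  0.1] w 0.0271 t 17.03 tcp [ 0.5994 -0.2086  0.1424]
```

View pics/w14.png

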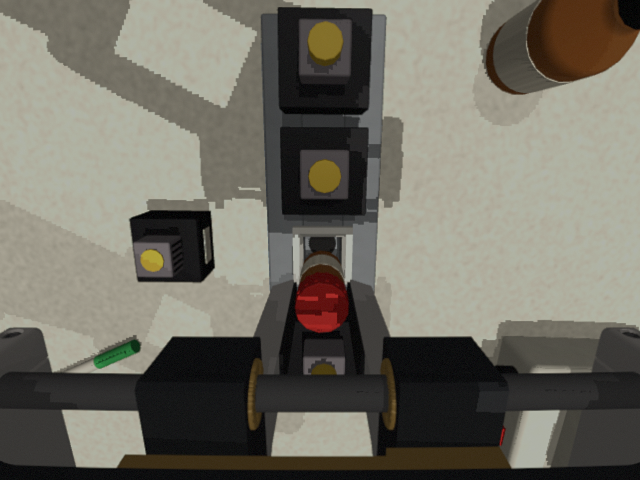

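```bash
python3 -m inch '0 0.12 1 0 1; 0 0.12 2.5 0 1; 0 0.12 3.4 0 1; 0 0.12 3.4 0 1; 0 0.12 3.4 0 1'; python3 -c "
from h import *
go(.5994,-.2099,.066,2.7)"
```

```text
time: 17.45
tool_pos: [0.5996, -0.2096, 0.1082]
ee_rot: [-3.141, -0.007, 0.05]
wrist_force: [0.3, -0.6, -0.8]
width: 0.027
yaw 2.89 ROW [-0.05, 0.03, 4.22] spin 0.0034 | F [ 0.3 -0.6 -0.8] w 0.027 t 17.45 tcp [ 0.5996 -0.2096  0.1082]
```

```bash
python3 -m inch '0 0 0.5 0 1; 0 0 1 0 1; 0 0 1.3 0 1; 0 0 1.5 0 1; 0 0 1.5 0 1'; python3 -c "
from h import *
go(.5994,-.2099,.066,2.7)"
```

```text
time: 17.87
tool_pos: [0.5994, -0.2095, 0.0926]
ee_rot: [-3.14, -0.006, 0.05]
wrist_force: [-0.5, -0.0, -0.1]
width: 0.0272
yaw 2.89 ROW [-0.01, 0.05, 2.65] spin 0.0032 | F [-0.5 -0.  -0.1] w 0.0272 t 17.87 tcp [ 0.5994 -0.2095  0.0926]
```

```bash
python3 -m inch '0 0.03 0.6 0 1; 0 0.03 1.2 0 1; 0 0.03 1.8 0 1; 0 0.03 2.3 0 1; 0 0.03 2.4 0 1; 0 0.03 2.4 0 1'; python3 -c "
from h import *
go(.5994,-.2099,.0645,2.7)"
```

```text
time: 18.37
tool_pos: [0.599, -0.2095, 0.0675]
ee_rot: [-3.14, -0.005, 0.05]
wrist_force: [0.9, -0.3, -0.0]
width: 0.027
yaw 2.89 ROW [0.04, 0.05, 0.3] spin 0.0033 | F [ 0.9 -0.3 -0. ] w 0.027 t 18.37 tcp [ 0.599  -0.2095  0.0675]
```

Still free of contact. I lower it in small steps until it touches the floor.

```bash
python3 -m inch '0 0.03 0.1 0 1; 0 0.03 0.2 0 1; 0 0.03 0.2 0 1'; python3 -m inch '0 0 0.1 0 1; 0 0 0.15 0 1';python3 -m inch '0 0 0.1 0 1; 0 0 0.1 0 1'
```

```text
time: 18.62
tool_pos: [0.5991, -0.2098, 0.0655]
ee_rot: [-3.14, -0.005, 0.05]
wrist_force: [-0.1, -0.3, -0.4]
width: 0.0273
time: 18.78
tool_pos: [0.5993, -0.21, 0.0645]
ee_rot: [-3.14, -0.006, 0.05]
wrist_force: [0.1, -0.0, 2.0]
width: 0.0266
time: 18.95
tool_pos: [0.5994, -0.21, 0.0645]
ee_rot: [-3.14, -0.006, 0.05]
wrist_force: [-0.9, 0.8, 3.2]
width: 0.0272
```

```bash
python3 -m inch '0 0 0 0 0.5; 0 0 0 0 0.5; 0 0 0 0 0.5; 0 0 -2 0 0.5; 0 0 -5 0 0.5; 0 0 -8 0 0.5; 0 0 -9 0 0.5; 0 0 -9 0 0.5'; python3 - <<'E'
from h import *
snap('wrist','w15');captop('wrist','w15',.05,.1);go(.4704,-.2165,.15,2.1)
E
```

```text
time: 19.62
tool_pos: [0.6008, -0.2111, 0.1585]
ee_rot: [3.139, -0.013, 0.05]
wrist_force: [0.1, 0.0, -0.2]
width: 0.047
w15 n 1115 px [318.5 249.9] z pct [0.0633 0.0773 0.0787] top slope deg [ 0.6 -3.6] circle ((599.3685913085938, -209.4261932373047), 14.184993743896484) mean [ 0.5993 -0.2086  0.0771]
yaw 2.89 ROW [-12.94, -0.05, 0.45] spin 0.0138 | F [ 0.4  0.3 -0. ] w 0.047 t 19.67 tcp [ 0.5997 -0.2105  0.1556]
```

View pics/w15.png

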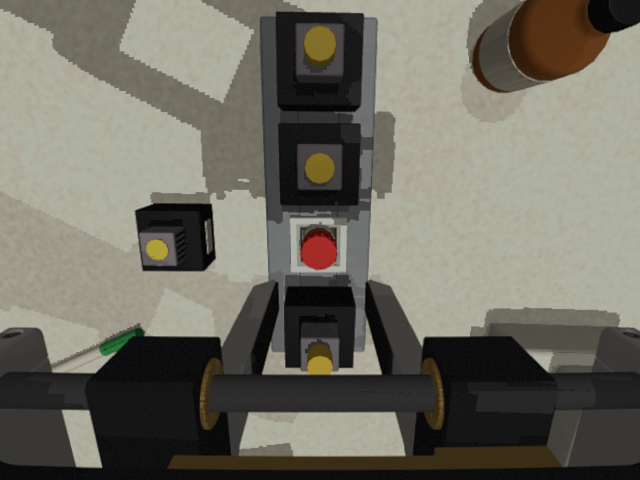

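```bash
python3 -m inch '-3 0 0 0 0.5; -7 0 0 0 0.5; -11 0 0 0 0.5; -12.95 -0.05 0 0 0.5; -12.95 -0.05 0 0 0.5; -12.95 -0.05 3 0 0.5; -12.95 -0.05 6 0 0.5; -12.95 -0.05 6 0 0.5'; python3 - <<'E'
from h import *
go(.4700,-.2160,.0440,2.8)
im,d,o=snap('wrist','w16')
Q=cloud('wrist',d,o);Z=Q[...,2]
for lo,hi in((.034,.046),(.058,.068)):
    k=(Z>lo)&(Z<hi)&(abs(Q[...,0]-.47)<.035)&(abs(Q[...,1]+.2155)<.04); print(k.sum(),np.median(Z[k]),cv2.minAreaRect((Q[k][:,:2]*1000).astype(np.float32)))
go(.4700,-.2160,.0440,2.8)
E
```

```text
time: 20.33
tool_pos: [0.4668, -0.2137, 0.0862]
ee_rot: [-3.133, 0.003, 0.05]
wrist_force: [-0.9, 0.3, -1.2]
width: 0.0471
yaw 2.89 ROW [0.32, 0.28, 4.22] spin 0.0015 | F [-0.9  0.3 -1.2] w 0.0471 t 20.33 tcp [ 0.4668 -0.2137  0.0862]
3977 0.0394680366479076 ((470.278564453125, -216.7551727294922), (55.15169906616211, 55.324153900146484), 2.0990898609161377)
2069 0.06367123746051095 ((470.294189453125, -216.7010955810547), (28.98697853088379, 28.412370681762695), 2.1960253715515137)
yaw 2.9 ROW [0.17, 0.19, 4.51] spin 0.0017 | F [-1.  -0.8  0.4] w 0.0469 t 20.38 tcp [ 0.4682 -0.2145  0.0892]
```

View pics/w16.png

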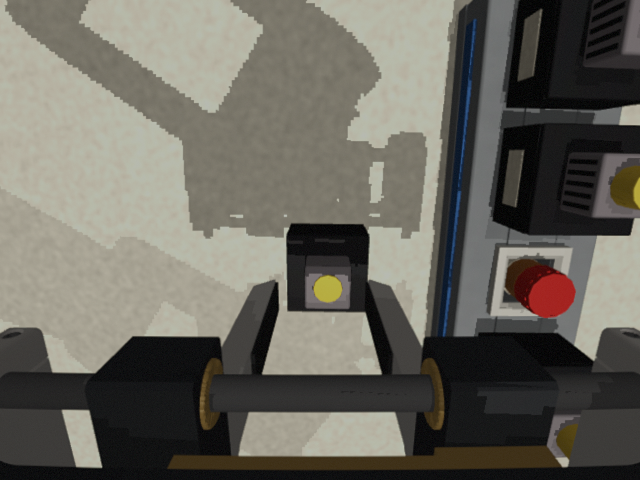

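```bash
python3 -m inch '0.2 0.2 2 0 0.5; 0.2 0.2 3.5 0 0.5; 0.2 0.2 4.4 0 0.5; 0.2 0.2 4.4 0 0.5; 0.2 0.2 4.4 0 0.5'; python3 -c "
from h import *
go(.4703,-.2162,.0440,2.8)"
```

```text
time: 20.8
tool_pos: [0.4709, -0.2162, 0.0457]
ee_rot: [-3.136, -0.0, 0.051]
wrist_force: [0.4, 0.0, 0.2]
width: 0.0471
yaw 2.92 ROW [-0.06, -0.01, 0.17] spin 0.002 | F [0.4 0.  0.2] w 0.0471 t 20.8 tcp [ 0.4709 -0.2162  0.0457]
```

```bash
python3 -m inch '-0.05 0 0.15 0.002 0.5; -0.05 0 0.15 0.002 1; -0.05 0 0.15 0.002 1; -0.05 0 0.15 0.002 1; -0.05 0 0.15 0.002 1; -0.05 0 0.15 0.002 1'; python3 -c "
from h import *
go(.5994,-.2094,.15,2.75)"
```

```text
time: 21.3
tool_pos: [0.4708, -0.2165, 0.0449]
ee_rot: [-3.136, -0.002, 0.049]
wrist_force: [0.0, -0.3, 2.9]
width: 0.0281
yaw 2.8 ROW [12.9, -0.14, -10.49] spin 0.0009 | F [ 0.  -0.3  2.9] w 0.0281 t 21.3 tcp [ 0.4708 -0.2165  0.0449]
```

```bash
python3 -m inch '0 0 -1 0 1; 0 0 -4 0 1; 0 0 -7.5 0 1; 0 0 -10.5 0 1; 0 0 -10.5 0 1; 2 0 -10.5 0 1; 5.5 -0.05 -10.5 0 1; 9 -0.1 -10.5 0 1; 12 -0.15 -10.5 0 1; 12.9 -0.15 -10.5 0 1; 12.9 -0.15 -10.5 0 1; 12.9 -0.15 -10.5 0 1'; python3 - <<'E'
from h import *
im,d,o=snap('wrist','w17'); go(.5994,-.2094,.10,2.75)
Q=cloud('wrist',d,o)-o['tool_pos']; Z=Q[...,2]
for lo,hi in((-.012,.003),(.012,.026)):
    k=(Z>lo)&(Z<hi)&(abs(Q[...,0])<.033)&(abs(Q[...,1])<.035); print(k.sum(),np.median(Z[k]),cv2.minAreaRect((Q[k][:,:2]*1000).astype(np.float32)))
E
```

```text
time: 22.3
tool_pos: [0.5987, -0.2091, 0.1492]
ee_rot: [-3.136, 0.001, 0.049]
wrist_force: [0.4, -0.2, -1.1]
width: 0.0277
yaw 2.79 ROW [0.11, 0.05, 4.96] spin 0.0007 | F [-0.9  1.  -0.8] w 0.0275 t 22.35 tcp [ 0.5983 -0.2093  0.1496]
3554 -0.005412053240455614 ((-0.3306140899658203, -0.3624095916748047), (55.22433853149414, 55.68974685668945), 2.462902545928955)
3771 0.018744922320076463 ((-0.44359397888183594, -0.19519329071044922), (51.95651626586914, 28.655841827392578), 1.3795642852783203)
```

View pics/w17.png

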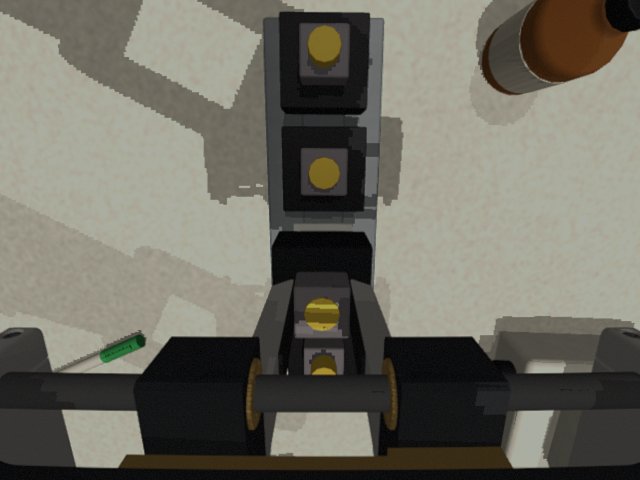

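```bash
python3 -m inch '0.1 0 1 0 1; 0.1 0 2 0 1; 0.1 0 3 0 1; 0.1 0 3.3 0 1; 0.1 0 3.3 0 1'; python3 -c "
from h import *
go(.5996,-.2095,.107,2.75)"
```

```text
time: 22.77
tool_pos: [0.5976, -0.2086, 0.1143]
ee_rot: [-3.134, 0.004, 0.048]
wrist_force: [0.6, -0.6, -1.2]
width: 0.028
yaw 2.77 ROW [0.2, 0.1, 0.72] spin 0.0003 | F [ 0.6 -0.6 -1.2] w 0.028 t 22.77 tcp [ 0.5976 -0.2086  0.1143]
```

```bash
python3 -m inch '0.2 0.1 0 0 1; 0.2 0.1 0 0 1; 0.2 0.1 0.4 0 1; 0.2 0.1 0.6 0 1; 0.2 0.1 0.6 0 1'; python3 -c "
from h import *
go(.5996,-.2095,.100,2.75)"
```

```text
time: 23.18
tool_pos: [0.5994, -0.2094, 0.1077]
ee_rot: [-3.134, 0.005, 0.048]
wrist_force: [-0.1, -0.3, -1.0]
width: 0.028
yaw 2.77 ROW [0.02, 0.02, 0.77] spin 0.0003 | F [-0.1 -0.3 -1. ] w 0.028 t 23.18 tcp [ 0.5994 -0.2094  0.1077]
```

```bash
python3 -m inch '0.02 0.02 0.2 0 1; 0.02 0.02 0.4 0 1; 0.02 0.02 0.4 0 1'; python3 -m inch '0 0 0.2 0 1; 0 0 0.4 0 1; 0 0 0.4 0 1';  python3 -c "
from h import *
go(.5996,-.2095,.0945,2.75)"
```

```text
time: 23.43
tool_pos: [0.5999, -0.2096, 0.1039]
ee_rot: [-3.134, 0.004, 0.048]
wrist_force: [-0.1, 0.3, 0.4]
width: 0.0276
time: 23.68
tool_pos: [0.5999, -0.2096, 0.0998]
ee_rot: [-3.134, 0.004, 0.048]
wrist_force: [0.4, 0.1, 1.0]
width: 0.0276
yaw 2.77 ROW [-0.03, -0.01, 0.53] spin 0.0003 | F [0.4 0.1 1. ] w 0.0276 t 23.68 tcp [ 0.5999 -0.2096  0.0998]
```

```bash
python3 -m inch '-0.02 0 0.2 0 1; -0.02 0 0.4 0 1; -0.02 0 0.4 0 1'; python3 -m inch '0 0 0.1 0 1; 0 0 0.15 0 1'; python3 -m inch '0 0 0.1 0 1; 0 0 0.15 0 1'; python3 -c "
from h import *
go(.5996,-.2095,.0945,2.75)"
```

```text
time: 23.93
tool_pos: [0.5997, -0.2096, 0.0954]
ee_rot: [-3.134, 0.004, 0.048]
wrist_force: [0.6, -0.0, 0.3]
width: 0.0276
time: 24.1
tool_pos: [0.5998, -0.2096, 0.095]
ee_rot: [-3.134, 0.003, 0.048]
wrist_force: [-2.2, 1.5, 6.6]
width: 0.028
time: 24.27
tool_pos: [0.5998, -0.2096, 0.095]
ee_rot: [-3.135, 0.003, 0.049]
wrist_force: [-3.5, 1.8, 9.0]
width: 0.0279
yaw 2.78 ROW [-0.02, -0.01, 0.05] spin 0.0005 | F [-3.5  1.8  9. ] w 0.0279 t 24.27 tcp [ 0.5998 -0.2096  0.095 ]
```

```bash
python3 -m inch '0 0 0.2 0 1; 0 0 0.2 0 1'; python3 -m inch '0 0 -0.1 0 0.5; 0 0 -0.1 0 0.5; 0 0 -0.1 0 0.5; 0 0 -0.1 0 0.5; 0 0 -3 0 0.5; 0 0 -6 0 0.5; 0 -3 -9 0 0.5; 0 -6 -9 0 0.5; 0 -6 -9 0 0.5'; python3 - <<'E'
from h import *
im,d,o=snap('wrist','w18'); go(.5,-.0,.3,2.75); Q=cloud('wrist',d,o)
r=np.array([.9989,.0471]);rl=np.array([-.0471,.9989]);c=np.array([.5979,-.1774])
X=(Q[...,:2]-c)@r;Y=(Q[...,:2]-c)@rl;Z=Q[...,2]
for y in(.099,.033,-.033,-.099):
    for nm,lo,hi in(('cup',.08,.102),('grip',.105,.121),('btn',.1215,.14)):
        k=(Z>lo)&(Z<hi)&(abs(X)<.03)&(abs(Y-y)<.03)
        if k.sum()>60:
            t=Q[k];A=np.c_[t[:,:2]-t[:,:2].mean(0),np.ones(len(t))];f=np.linalg.lstsq(A,t[:,2],rcond=None)[0]
            print(y,nm,k.sum(),np.median(Z[k]).round(4),'slope',np.degrees(f[:2]).round(1),'ctr',((X[k].min()+X[k].max())/2).round(4),((Y[k].min()+Y[k].max())/2).round(4))
E
```

```text
time: 24.43
tool_pos: [0.5998, -0.2096, 0.095]
ee_rot: [-3.135, 0.002, 0.049]
wrist_force: [-2.4, 1.0, 7.9]
width: 0.0278
time: 25.18
tool_pos: [0.5985, -0.1461, 0.1887]
ee_rot: [-3.134, -0.003, 0.053]
wrist_force: [-0.7, -0.6, -1.1]
width: 0.0474
yaw 2.97 ROW [-8.98, -15.37, -11.24] spin 0.0039 | F [ 0.3 -0.4 -0.3] w 0.0469 t 25.23 tcp [ 0.5977 -0.1482  0.1867]
0.099 cup 3623 0.0896 slope [ 0.  -0.1] ctr 0.0001 0.0997
0.099 grip 1086 0.1135 slope [-0.1  0.1] ctr 0.0002 0.0995
0.099 btn 556 0.1259 slope [-0.2 -0.2] ctr 0.0 0.0994
0.033 cup 3058 0.0897 slope [ 0.1 -0.3] ctr 0.0002 0.0336
0.033 grip 952 0.1135 slope [ 0.1 -1.9] ctr 0.0002 0.0335
0.033 btn 484 0.1259 slope [-0.  -2.4] ctr 0.0003 0.0338
-0.033 cup 2631 0.0896 slope [ 0.1 -1.4] ctr -0.0 -0.0324
-0.033 grip 865 0.1134 slope [-0.5 -4.5] ctr 0.0002 -0.032
-0.033 btn 416 0.1257 slope [-0.4 -4.8] ctr 0.0001 -0.0317
-0.099 cup 1232 0.0891 slope [  0.7 -16.8] ctr 0.0006 -0.0773
-0.099 btn 220 0.1279 slope [0. 1.] ctr 0.0003 -0.1005
```

View pics/w18.png

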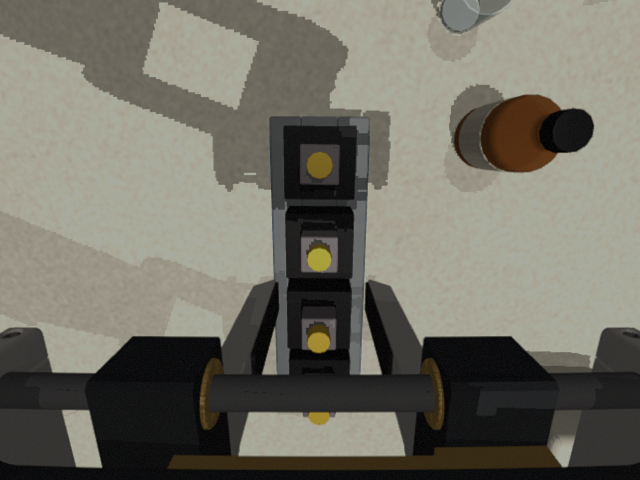

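```bash
python3 -m inch '-3 -4 -3 0 0.5; -6 -8 -6 0 0.5; -9 -12 -9 0 0.5; -12 -16 -11 0 0.5; -15 -20 -11 0 0.5; -18 -24 -11 0 0.5; -20 -26 -11 0 0.5; -20 -26 -11 0 0.5'; python3 - <<'E'
from h import *
im,d,o=snap('top','t19'); P=cloud('top',d); P0=np.load('pics/P0.npy'); im0=cv2.imread('pics/top0.png')
df=cv2.absdiff(im,im0).max(2); 
cv2.imwrite('pics/t19d.png',np.where((df>35)[...,None],np.array([0,0,255],np.uint8),im))
r=np.array([.9989,.0471]);rl=np.array([-.0471,.9989]);c=np.array([.5979,-.1774])
X=(P[...,:2]-c)@r;Y=(P[...,:2]-c)@rl;Z=P[...,2]
for y in(.099,.033,-.033,-.099):
    k=(Z>.085)&(Z<.095)&(abs(X)<.026)&(abs(Y-y)<.026); t=P[k];A=np.c_[t[:,:2]-t[:,:2].mean(0),np.ones(len(t))];f=np.linalg.lstsq(A,t[:,2],rcond=None)[0]
    print(y,k.sum(),np.median(Z[k]).round(4),'slope',np.degrees(f[:2]).round(1))
st()
E
```

```text
time: 25.9
tool_pos: [0.397, 0.0855, 0.2949]
ee_rot: [-3.136, 0.001, 0.05]
wrist_force: [1.0, 0.9, -0.3]
width: 0.0467
0.099 407 0.0909 slope [ 0.2 -0.5]
0.033 402 0.0913 slope [-0.2 -0. ]
-0.033 387 0.091 slope [0.2 0.6]
-0.099 391 0.0908 slope [0.  0.3]
{'time': 25.95, 'joint_positions': [0.0761, -0.2415, 1.4969, 0.0108, 1.8867, 0.0218], 'tool_pos': [0.3931, 0.0903, 0.2973], 'ee_rot': [-3.1313, 0.0007, 0.0576], 'wrist_force': [-2.8633, 2.1635, 0.9078], 'wrist_torque': [0.0602, 0.1633, 0.0412], 'width': 0.0469}
```

View pics/t19d.png

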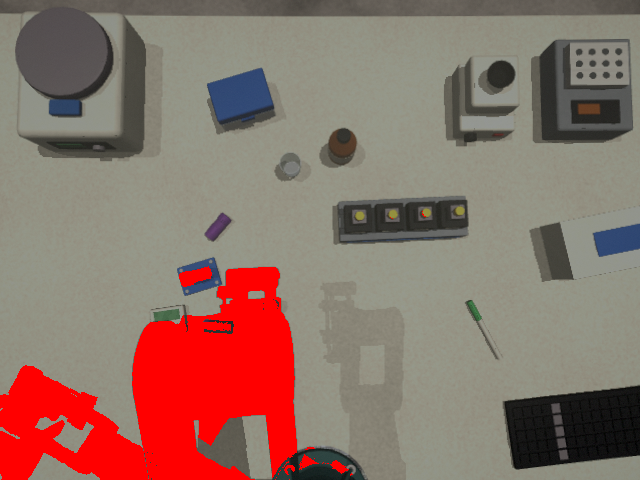

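```bash
python3 -m inch '0 0 0 0 0.5; 0 0 0 0 0.5; 0 0 0 0 0.5; 0 0 0 0 0.5'; python3 - <<'E'
from h import *
im,d,o=snap('scene','s20'); im0=cv2.imread('pics/scene0.png')
cv2.imwrite('pics/s20c.png',np.vstack([cv2.resize(x[120:330,170:530],(514,300)) for x in(im0,im)]))
E
```

```text
time: 26.28
tool_pos: [0.3938, 0.0892, 0.2962]
ee_rot: [-3.132, 0.003, 0.056]
wrist_force: [0.7, -0.5, -0.7]
width: 0.0469
```

View pics/s20c.png

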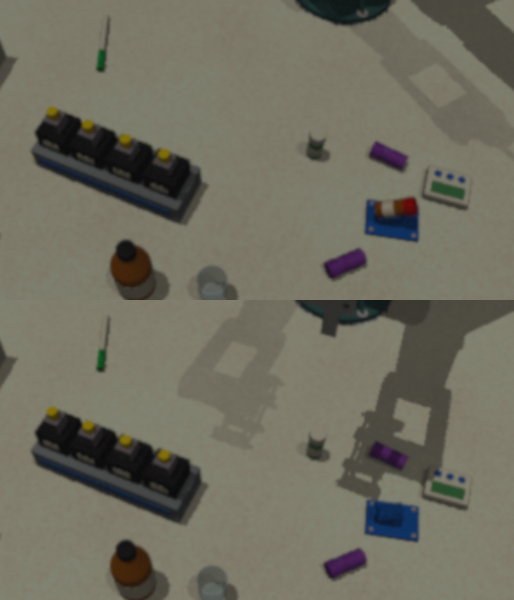

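The before and after views match: all four lids sit level, the rest is empty, and the green vial (316,445), bottle, beaker, marker, timer and purple pieces are where they were. I'm handing the job in.

```bash
python3 -c "
from bench import robot
print(robot.close_job())"
```

```text
the job is handed in; nothing more can be done
None
```

The red-capped vial is in well 3, counting from the left (+y) end, with its lid back on and seated level; the job was handed in at about 26 s.

**What I did**
- I lifted the vial from the rest and turned it upright in the fingers by bracing its bottom against the fixed block's end wall. Near the end it slipped out of the pads and dropped about 35 mm. It landed on its base and stood upright on the bench, so that release was not a controlled one.
- I pushed buttons 1 and 2; both stopped hard after about 2.7 mm. Button 3 went all the way down, so I took off only lid 3. I did not push button 4.
- I took the vial again by its cap and set it on the floor of the well. Then I put lid 3 back and pressed it down with about 9 N.

**Last checks**
- **Lid 3:** its cup top is at the same height as its neighbours to within 0.5 mm, with a fitted slope under 1°. Its button slid up about 10 mm, as it should with a vial under it.
- **Wrist-camera slopes:** a first fit from the wrist camera showed larger slopes (up to 17°) on the nearest lids. I put these down to side faces in the data, because the overhead camera showed all four lids level.
- **Bystanders:** all were where they started in the before and after views. The green vial was hidden from above and seen only in the scene camera.
- **Robot:** it was clear of everything when I handed in.

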